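Sort stripped handset parts into their trays

TASK

Sort the parts stripped from two handsets into their trays: both battery packs into the red steel tray, both circuit boards into the black antistatic tray and the loudspeaker into the blue tray. Set each one down gently, never dropping it, so that it lies flat on the tray's floor the same way up as it lay on the bench, with nothing overlapping. Leave the dish of screws and the jar of flux where they stand.

Things in the scene. Friction and masses are not known exactly. Their poses are not given: they have to be found in the camera images.
- battery_large: Larger battery pack: hard black case with a white label and an orange stripe on top, brass contacts at its +x end; 56 long, 40 wide, 10 high (mm), about 50 g. Origin: centre of the underside; x along the length, y across the width, z up. Starts flat on the mat (top at z = 0.002), this side up, at any yaw; grip across the width from above.
- battery_small: Smaller battery pack: hard black case with a white label and a green stripe on top, brass contacts at its +x end; 50 long, 36 wide, 10 high (mm), about 40 g. Origin: centre of the underside; x along the length, y across the width, z up. Starts flat on the mat (top at z = 0.002), this side up, at any yaw; grip across the width from above.
- board_large: Larger circuit board on its aluminium carrier: dark blue board with two steel shield cans, aluminium rim; 58 long, 34 wide, carrier 8 high, 10 over the cans (mm), about 45 g. Origin: centre of the underside; x along the length, y across the width, z up. Starts flat on the mat (top at z = 0.002), this side up, at any yaw; grip across the width from above. Hold the carrier's sides.
- board_small: Smaller circuit board on its aluminium carrier: dark blue board with one steel shield can, aluminium rim; 46 long, 28 wide, carrier 8 high, 10 over the can (mm), about 30 g. Origin: centre of the underside; x along the length, y across the width, z up. Starts flat on the mat (top at z = 0.002), this side up, at any yaw; grip across the width from above. Hold the carrier's sides.
- speaker: Loudspeaker module: dark grey plastic block with a round copper-coloured cone and two brass contacts on top; 40 long, 26 wide, 12 high (mm), about 25 g. Origin: centre of the underside; x along the length, y across the width, z up. Starts flat on the mat (top at z = 0.002), this side up, at any yaw; grip across the width from above.
- tray_red: Red painted steel tray, for batteries (mm). 102 (x) by 166 (y) by 22 high outside; walls and floor 3 thick, so inside 96 by 160, floor 3 above the underside. Origin: centre of the underside, which rests on the mat at z = 0.002; z up. Fixed: does not move when touched.
- tray_black: Black ribbed antistatic tray, for circuit boards (mm). 102 (x) by 166 (y) by 22 high outside; walls and floor 3 thick, so inside 96 by 160, floor 3 above the underside. Origin: centre of the underside, which rests on the mat at z = 0.002; z up. Fixed: does not move when touched.
- tray_blue: Blue plastic tray with a flat rim 3 wide and a small tab at each short end, for loudspeakers (mm). 102 (x) by 166 (y) by 22 high outside; walls and floor 3 thick, so inside 96 by 160, floor 3 above the underside. Origin: centre of the underside, which rests on the mat at z = 0.002; z up. Fixed: does not move when touched.
- screw_dish: Round steel dish of tiny screws, 66 across the rim and 14 high (mm), standing loose on the mat among the parts. Origin: centre of the underside. Leave it where it is.
- flux_jar: Small amber glass jar of flux with a black lid, 42 across and 28 high (mm), standing loose on the mat among the parts. Origin: centre of the underside. Leave it where it is. An opened black handset, 150 by 74 by 11 high, also lies loose nearer the robot, clear of the parts.

How it is judged:
At the end, for the whole second after the job is handed in: Both batteries in the red tray, both boards in the black tray, the loudspeaker in the blue tray: each with its centre over the tray's floor, its underside within 4 mm of the floor, lying flat to within 0.1 rad and the same way up as at the start, released and at rest (x of battery_large in the frame of tray_red between -0.045 and 0.045 m and y of battery_large in the frame of tray_red between -0.077 and 0.077 m and z of battery_large in the frame of tray_red between 0 and 0.007 m and angle between each of battery_large, battery_small, board_large, board_small, speaker's own z axis and vertical below 0.1 rad and linear speed of each of battery_large, battery_small, board_large, board_small, speaker below 0.02 m/s and x of battery_small in the frame of tray_red between -0.045 and 0.045 m and y of battery_small in the frame of tray_red between -0.077 and 0.077 m and z of battery_small in the frame of tray_red between 0 and 0.007 m and x of board_large in the frame of tray_black between -0.045 and 0.045 m and y of board_large in the frame of tray_black between -0.077 and 0.077 m and z of board_large in the frame of tray_black between 0 and 0.007 m and x of board_small in the frame of tray_black between -0.045 and 0.045 m and y of board_small in the frame of tray_black between -0.077 and 0.077 m and z of board_small in the frame of tray_black between 0 and 0.007 m and x of speaker in the frame of tray_blue between -0.045 and 0.045 m and y of speaker in the frame of tray_blue between -0.077 and 0.077 m and z of speaker in the frame of tray_blue between 0 and 0.007 m); the robot touches nothing.
It fails at once if a part dropped: falling free faster than 0.6 m/s (a drop of about 2 cm) ((contact force between battery_large and the fingers below 0.02 N and linear speed of battery_large above 0.6 m/s) or (contact force between battery_small and the fingers below 0.02 N and linear speed of battery_small above 0.6 m/s) or (contact force between board_large and the fingers below 0.02 N and linear speed of board_large above 0.6 m/s) or (contact force between board_small and the fingers below 0.02 N and linear speed of board_small above 0.6 m/s) or (contact force between speaker and the fingers below 0.02 N and linear speed of speaker above 0.6 m/s)).
It fails at once if the jar of flux shifted by more than 15 mm (distance of flux_jar from where it was at the start of the episode above 0.015 m).
It fails at once if the dish of screws shifted by more than 15 mm (distance of screw_dish from where it was at the start of the episode above 0.015 m).
It also fails if it takes over 112 s, if anything falls off the work surface, if the arm or the gripper's body presses on something with over 40 N, if the wrist force passes 120 N, or if a joint passes its speed limit or range.

ROBOT

A 7-joint arm with a two-finger parallel gripper is mounted at the origin on the work surface. World frame = base frame: x ahead of the robot, y to its left, z up, the work surface at z = 0. Lengths are in m, angles in rad, forces in N, time in s.
With the tool pointing down it reaches from about 0.4 to 0.85 m from the base axis. Payload 4.5 kg.
Tool frame: the origin (TCP) lies on the centre line of the jaws, within the pads' length; the fingertips stand 11 mm ahead of it and the grasp point (between the pads) lies 8 mm behind it; z points along the fingers, x is the direction in which the jaws open and shut, and the axes are right-handed (so a half turn about z gives the same grasp; the last joint's range is limited). The gripper opens to 88 mm and grips with 3 to 60 N. Pads are 18 mm wide; open, the fingers measure 123 mm over their backs; the gripper's body (75 mm by 187 mm) begins 45 mm behind the grasp point.
Start: joints at [-1.223, 0.689, -0.195, 1.565, 0.157, 0.902, -0.215], TCP at [0.193, 0.595, 0.25] pointing down, gripper open.
Joint ranges: [-3.01, 3.01], [-0.46, 2.08], [-1.47, 1.51], [0.13, 2.56], [-1, 4.14], [0.04, 2.09], [-2.66, 2.66]. Speed limits (rad/s): [2.57, 2.57, 3.14, 3.14, 3.14, 3.14, 3.14].

INTERFACE

Orientations are given as a unit quaternion [x, y, z, w].
In Python, from plant import r, vision, order, nets gives the robot as it stands.
- The arm moves only by the tool send_rows, never from a script. Its argument "series" is a list of rows, each an object with "delta_pos": the shift along the tool's x, y, z in cm, a list of three; "turn": the turn about the tool's z in degrees; "jaw": the closure, from 0 (fully open) to 1 (shut). In form: [{"delta_pos": [x, y, z], "turn": turn, "jaw": jaw}, ...]. A call has 1 to 8 rows; each row is the pose to reach, as a shift and turn from the pose commanded when the call began, along the tool's axes at that moment; what a row does not reach only later rows make up. A row lasts 1/12 s, in which the tool goes at most 41.7 mm and 7.16 degrees, less where a joint would pass 70% of its speed; a pose out of reach is approached as far as the arm can. A call with a gripper value outside its range is refused whole. The fingers move at their own pace and stop on an object; "force" is the grip in N (left out, the last holds). Time passes only in rows, so rows that repeat a pose let the fingers close. It gives the time, the measured TCP pose, the force and the opening at its end, in the units of the state.
- r.get_state(): the state, without advancing time (a new reading comes with each control period).
- vision.snapshot(name): name is "scene" or "top" or "wrist"; returns the picture (420x560x3 uint8, blue, green, red); there is no depth.
- vision.camera_params(name): a dict with "intrinsics" (3x3 intrinsics, pixels), "extrinsics" (4x4, takes a point from world to camera coordinates). Camera axes: x right, y down, z forward; pixel columns grow to the right and rows downward; lengths in m; the calibration is good to about 2 mm. A picture is of the moment at which its call begins: read the wrist's pose just before it. camera_params takes no time and is no camera call; for the wrist camera it gives the pose at the moment of the call.
- order.finish_job(): hands the job in, once; it reports no verdict.
Trained networks look in the newest picture that a camera, given by its name, has taken for a name from the list of things; names that differ only in an ending like _2 or _b are one class to them, and where a whole thing is asked for, a point or a joint stands for the part that bears it (a point fixed in the world has none). Each returns a list of dicts, best first, with "score" (0 to 1); they miss things now and then, are a little off and sometimes report something else, mostly with a low value. They report only what shows in the picture. A call takes as long as a camera call.
- nets.boxes_of(camera, label): "location" ([row, column] as shares, 0 to 1, of the picture: columns of its width, rows of its height, amid what is visible of it).
- nets.trace(camera, label): "region" (420x560 bool, what is visible of it) and "location" ([row, column] as shares, 0 to 1, of the picture: columns of its width, rows of its height, amid what is visible of it).
The state is a dict: "clock": time; "q": joint angles; "qd": joint speeds; "joint_torque": joint torques, N m; "tool_pos": TCP position; "eef_rot": TCP orientation; "contact_force": force on the tool from outside, world axes, zero at the start; "moment": the same for the moment, N m; "opening": opening from 0.0 (shut) to 1.0 (fully open).
Only numpy, scipy, OpenCV 4.12 (cv2) and the standard library are available. Lean on these libraries where they do the work, as an engineer would, in place of code of your own. Each camera call takes 0.05 s, during which the arm holds its last target.

## Working session

There is one attempt and no reset: what is moved stays moved. The work goes in short steps, Python scripts to look and compute and a tool call to move; the robot and the scene stay as the last step left them, time stands still between calls to the robot, and variables do not carry over. Pictures are saved under pics/ and viewed, and the job is handed in when it is done.

Besides the shell and the picture viewer there is one more tool, called after "Emit:" as name(argument=value, ...) on one line, values as JSON. send_rows: Moves the arm, as the interface text tells. Its arguments: {"type":"object","properties":{"series":{"type":"array"},"force":{"type":"number"}},"required":["series"]}

```bash
ls; mkdir -p pics
cat > h.py <<'E'
import numpy as np, cv2
from plant import r, vision, order, nets
from scipy.spatial.transform import Rotation as R
def ray(cam,px,z,cp=None):
    cp=cp or vision.camera_params(cam)
    K=np.array(cp["intrinsics"]);E=np.array(cp["extrinsics"])
    d=E[:3,:3].T@np.linalg.inv(K)@np.array([px[0],px[1],1.]);o=-E[:3,:3].T@E[:3,3]
    return o+d*(z-o[2])/d[2]
def proj(cam,P,cp=None):
    cp=cp or vision.camera_params(cam)
    K=np.array(cp["intrinsics"]);E=np.array(cp["extrinsics"])
    p=K@(E[:3,:3]@np.array(P)+E[:3,3]);return p[:2]/p[2]
E
python3 - <<'E'
from h import *
s=r.get_state();print(s)
for c in ["scene","top","wrist"]:
    cv2.imwrite(f"pics/{c}0.png",vision.snapshot(c)); cp=vision.camera_params(c);print(c,np.round(np.array(cp["intrinsics"]),1).tolist(),np.round(np.array(cp["extrinsics"]),3).tolist())
E
```

```text
pics
{'clock': 0.0, 'q': array([-1.22320988,  0.68998945, -0.19451139,  1.56633561,  0.15732391,
        0.90250798, -0.21509958]), 'qd': array([ 0.00026781,  0.00032546,  0.00021793,  0.00012292,  0.00121109,
       -0.00126514, -0.00035334]), 'joint_torque': array([-4.04404700e-04, -5.27551603e+01, -1.26688868e+00, -1.53425646e+01,
       -5.26121620e-02,  6.75702584e-03,  1.71428037e-04]), 'tool_pos': array([0.19277842, 0.59388277, 0.24890879]), 'eef_rot': array([ 8.08878664e-01,  5.87974876e-01, -6.98591379e-04,  6.03401827e-04]), 'contact_force': array([-0.4117477 , -0.88667042,  0.10480058]), 'moment': array([-0.02555226, -0.07897779, -0.02162996]), 'opening': 0.994384862566338}
scene [[380.9, 0.0, 278.1], [0.0, 380.9, 211.0], [0.0, 0.0, 1.0]] [[-0.785, 0.62, 0.003, 0.402], [0.506, 0.644, -0.574, -0.245], [-0.358, -0.449, -0.819, 1.085], [0.0, 0.0, 0.0, 1.0]]
top [[541.8, 0.0, 278.9], [0.0, 541.8, 214.4], [0.0, 0.0, 1.0]] [[0.016, -1.0, -0.023, 0.009], [-0.991, -0.012, -0.132, 0.497], [0.132, 0.025, -0.991, 1.023], [0.0, 0.0, 0.0, 1.0]]
wrist [[372.5, 0.0, 281.0], [0.0, 372.5, 209.8], [0.0, 0.0, 1.0]] [[0.309, 0.951, -0.001, -0.624], [0.9, -0.292, 0.324, -0.044], [0.308, -0.101, -0.946, 0.391], [0.0, 0.0, 0.0, 1.0]]
```

View pics/top0.png

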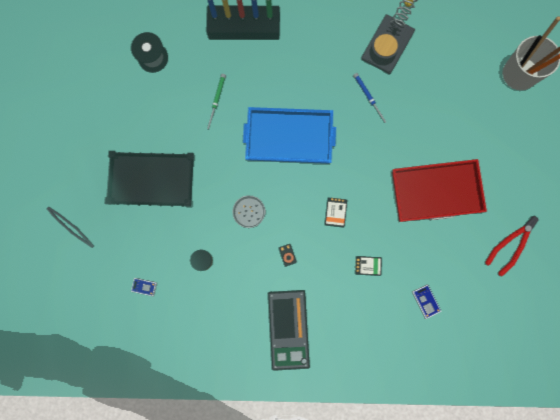

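View pics/scene0.png

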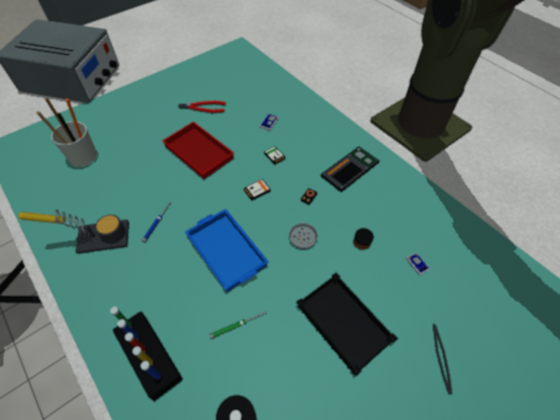

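```bash
cat > det.py <<'E'
from h import *
S={'battery_large':(56,40,10),'battery_small':(50,36,10),'board_large':(58,34,10),'board_small':(46,28,10),'speaker':(40,26,12),'tray_red':(166,102,22),'tray_black':(166,102,22),'tray_blue':(166,102,22),'screw_dish':(66,66,14),'flux_jar':(42,42,28)}
if __name__=="__main__":
  img=vision.snapshot("top");cp=vision.camera_params("top");vis=img.copy()
  for n in S:
    for d in nets.trace("top",n)[:3]:
        m=d["region"].astype(np.uint8)
        if d["score"]<.2 or m.sum()<10: continue
        ys,xs=np.nonzero(m); z=.002+S[n][2]/1000
        P=np.array([ray("top",(x,y),z,cp)[:2] for x,y in zip(xs,ys)])
        (c,wh,a)=cv2.minAreaRect((P*1000).astype(np.float32))
        print(n,round(d["score"],2),np.round(np.array(d["location"])[::-1]*[560,420]).tolist(),"centre",np.round(c,1),"size",np.round(wh,1),"ang",round(a,1),S[n])
        b=[proj("top",[p[0]/1000,p[1]/1000,z],cp) for p in cv2.boxPoints((c,wh,a))]
        cv2.polylines(vis,[np.int32(b)],1,(0,255,0) if d["score"]>.6 else (0,0,255),1)
  cv2.imwrite("pics/det0.png",vis)
E
python3 det.py
```

```text
battery_large 0.74 [333.0, 212.0] centre [506.3 -95.3] size [39.6 56. ] ang 83.7 (56, 40, 10)
battery_small 0.94 [366.0, 268.0] centre [ 401.4 -159.4] size [37.  51.3] ang 0.8 (50, 36, 10)
board_large 0.96 [428.0, 301.0] centre [ 334.5 -271.3] size [58.3 34.1] ang 26.1 (58, 34, 10)
board_small 0.52 [143.0, 284.0] centre [354.1 280.5] size [48.7 30.4] ang 79.9 (46, 28, 10)
speaker 0.78 [287.0, 253.0] centre [ 4.213e+02 -1.000e-01] size [36.  23.6] ang 19.3 (40, 26, 12)
tray_red 0.59 [441.0, 192.0] centre [ 549.6 -296.6] size [113.5 174.9] ang 7.3 (166, 102, 22)
tray_black 0.78 [151.0, 179.0] centre [567.8 276.8] size [172.5 107.8] ang 89.0 (166, 102, 22)
tray_black 0.42 [429.0, 298.0] centre [ 334.7 -268.3] size [59.2 35.3] ang 26.1 (166, 102, 22)
tray_black 0.37 [248.0, 210.0] centre [504.5  77.3] size [59.7 63.3] ang 0.7 (166, 102, 22)
tray_blue 0.34 [151.0, 180.0] centre [567.5 277.4] size [173.9 106.2] ang 89.8 (166, 102, 22)
screw_dish 0.9 [248.0, 209.0] centre [505.2  77.7] size [63.8 63.9] ang 27.5 (66, 66, 14)
screw_dish 0.72 [288.0, 138.0] centre [661.6  -0.8] size [187.1 111.6] ang 88.2 (66, 66, 14)
flux_jar 0.83 [198.0, 260.0] centre [405.6 166.8] size [40.9 40.9] ang 1.8 (42, 42, 28)
```

Run:
```python
from h import *
img=cv2.imread("pics/top0.png");cp=vision.camera_params("top")
hsv=cv2.cvtColor(img,cv2.COLOR_BGR2HSV)
tr={'red':((441,192),((hsv[...,0]<8)|(hsv[...,0]>172))&(hsv[...,1]>120)),
'blue':((290,135),(hsv[...,0]>98)&(hsv[...,0]<118)&(hsv[...,1]>140)),
'black':((151,180),hsv[...,2]<70)}
vis=cv2.resize(img,None,fx=3,fy=3,interpolation=cv2.INTER_CUBIC)
for n,(c0,m) in tr.items():
    m=m.astype(np.uint8);m=cv2.morphologyEx(m,cv2.MORPH_OPEN,np.ones((3,3)))
    k,l=cv2.connectedComponents(m);a=l[c0[1],c0[0]];mm=(l==a)
    if n=='blue': mm=cv2.morphologyEx(mm.astype(np.uint8),cv2.MORPH_OPEN,np.ones((40,15)))>0
    ys,xs=np.nonzero(mm)
    P=np.array([ray("top",(x,y),.024,cp)[:2] for x,y in zip(xs,ys)])*1000
    rr=cv2.minAreaRect(P.astype(np.float32));print(n,a,rr)
    c,wh,an=rr
    yaw=an if wh[0]<wh[1] else an-90   # direction of short axis
    yaw=(yaw+90)%180-90
    print(n,"c",np.round(c,1),"short-axis yaw",round(yaw,1))
    for L,W,z,col in ((102,166,.024,(0,255,0)),(96,160,.005,(0,255,255))):
        b=cv2.boxPoints((c,(L,W),yaw));q=[proj("top",[p[0]/1000,p[1]/1000,z],cp)*3+1 for p in b]
        cv2.polylines(vis,[np.int32(q)],1,col,1)
import det
for n,c,yaw in (('battery_large',(506.3,-95.3),-6.3),('battery_small',(401.4,-159.4),90.8),('board_large',(334.5,-271.3),26.1),('board_small',(354.1,280.5),79.9),('speaker',(421.3,-.1),19.3)):
    S=det.S[n];b=cv2.boxPoints((c,S[:2],yaw));q=[proj("top",[p[0]/1000,p[1]/1000,.002+S[2]/1000],cp)*3+1 for p in b]
    cv2.polylines(vis,[np.int32(q)],1,(255,0,255),1)
cv2.imwrite("pics/v1.png",vis[240:700,280:1080]);
cv2.imwrite("pics/v2.png",np.hstack([vis[420:970,1130:1480],vis[420:970,300:640]]))
```

```text
red 2 ((550.7555541992188, -296.6172180175781), (105.59642791748047, 170.1842041015625), 7.36859130859375)
red c [ 550.8 -296.6] short-axis yaw 7.4
blue 4 ((657.5809326171875, -1.0560455322265625), (111.14453125, 168.95840454101562), 0.168520987033844)
blue c [657.6  -1.1] short-axis yaw 0.2
black 6 ((568.271484375, 275.3298034667969), (167.1011962890625, 102.93844604492188), 89.15186309814453)
black c [568.3 275.3] short-axis yaw -0.8
```

View pics/v1.png

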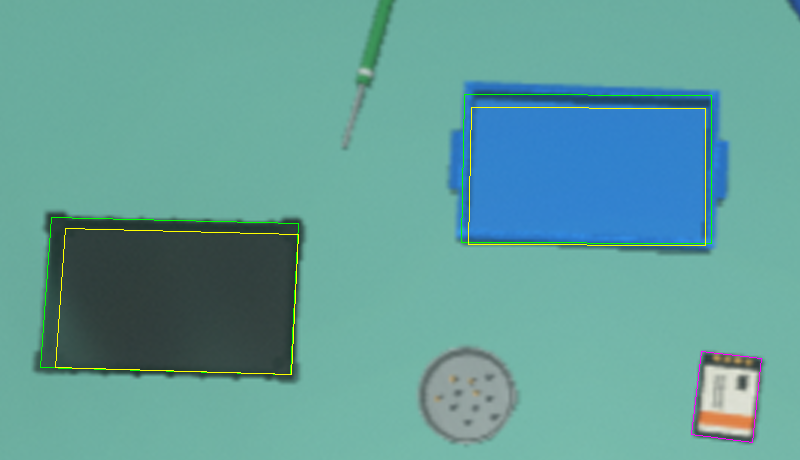

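View pics/v2.png

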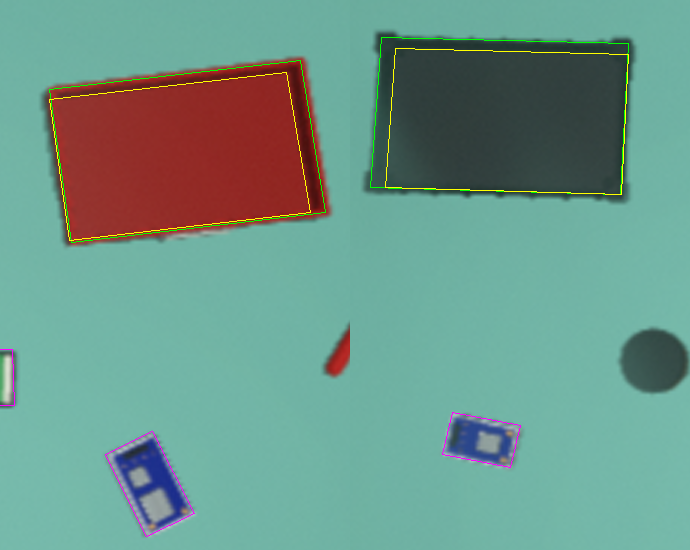

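```bash
cat > go.py <<'E'
import sys
from h import *
# usage: go.py x y z jawyaw (mm,deg)
s=r.get_state();Rm=R.from_quat(s["eef_rot"]).as_matrix();p=s["tool_pos"]*1000
yaw=np.degrees(np.arctan2(Rm[1,0],Rm[0,0]))
print("t",round(s["clock"],2),"tcp",np.round(p,1),"jawyaw",round(yaw,1),"tilt z",np.round(Rm[:,2],3),"q",np.round(s["q"],2),"open mm",round(s["opening"]*88,1),"F",np.round(s["contact_force"],1))
if len(sys.argv)>4:
    x,y,z,a=map(float,sys.argv[1:5])
    d=Rm.T@(np.array([x,y,z])-p)/10
    t=-((a-yaw+90)%180-90)
    print("delta cm",np.round(d,2),"turn",round(t,1),"(alt",round(t-180*np.sign(t),1),") rows:",np.ceil(max(np.linalg.norm(d)/3.5,abs(t)/7.1)))
E
python3 go.py 354 280.5 90 169.9
```

```text
t 0.7 tcp [192.9 594.5 249.8] jawyaw 72.0 tilt z [ 0.  0. -1.] q [-1.22  0.69 -0.19  1.57  0.16  0.9  -0.22] open mm 87.7 F [-0.1  0.4  0.2]
delta cm [-24.9   25.02  15.97] turn 82.1 (alt -97.9 ) rows: 12.0
```

Emit:
send_rows(series=[{"delta_pos": [-3, 3, 2], "turn": 7, "jaw": 0.3}, {"delta_pos": [-6, 6, 4], "turn": 14, "jaw": 0.3}, {"delta_pos": [-9, 9, 6], "turn": 21, "jaw": 0.3}, {"delta_pos": [-12, 12, 8], "turn": 28, "jaw": 0.3}, {"delta_pos": [-15, 15, 10], "turn": 35, "jaw": 0.3}, {"delta_pos": [-18, 18, 12], "turn": 42, "jaw": 0.3}, {"delta_pos": [-21, 21, 14], "turn": 49, "jaw": 0.3}, {"delta_pos": [-24, 24, 15], "turn": 56, "jaw": 0.3}], force=20)

```text
clock: 1.37
tool_pos: [0.3311, 0.3234, 0.1113]
eef_rot: [0.991, 0.137, 0.0, -0.0]
contact_force: [0.5, 0.0, 0.1]
opening: 0.705
```

```bash
python3 go.py 354 280.5 70 169.9
```

```text
t 1.37 tcp [331.1 323.4 111.3] jawyaw 15.8 tilt z [ 0.001  0.001 -1.   ] q [-0.88  0.74  0.01  2.17 -0.04  0.23 -0.56] open mm 62.0 F [0.5 0.  0.1]
delta cm [1.04 4.75 4.13] turn 25.9 (alt -154.1 ) rows: 4.0
```

Emit:
send_rows(series=[{"delta_pos": [0.3, 1.2, 1], "turn": 6.5, "jaw": 0.3}, {"delta_pos": [0.5, 2.4, 2], "turn": 13, "jaw": 0.3}, {"delta_pos": [0.8, 3.6, 3], "turn": 19.5, "jaw": 0.3}, {"delta_pos": [1.0, 4.7, 4], "turn": 26, "jaw": 0.3}, {"delta_pos": [1.0, 4.7, 4], "turn": 26, "jaw": 0.3}, {"delta_pos": [1.0, 4.7, 4], "turn": 26, "jaw": 0.3}])

```text
clock: 1.87
tool_pos: [0.3534, 0.2819, 0.0719]
eef_rot: [0.996, -0.086, -0.0, 0.0]
contact_force: [0.2, 1.4, -0.7]
opening: 0.702
```

```bash
python3 - <<'E'
from h import *
cv2.imwrite("pics/w1.png",vision.snapshot("wrist"))
E
python3 go.py 354 280.5 14.5 169.9
```

```text
t 1.92 tcp [353.2 282.7  72.2] jawyaw -9.8 tilt z [ 0.     0.001 -1.   ] q [-0.8   0.82  0.03  2.21 -0.22  0.11 -0.73] open mm 61.9 F [ 0.4  0.5 -0.4]
delta cm [0.11 0.21 5.77] turn 0.3 (alt -179.7 ) rows: 2.0
```

View pics/w1.png

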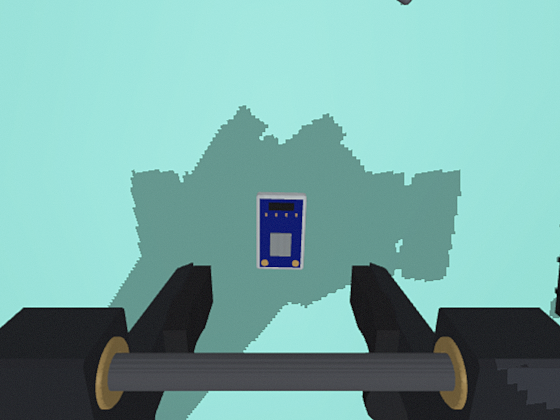

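The board (cols 257–305, rows 193–268) lies centred between the fingers and aligned. Descending.

Emit:
send_rows(series=[{"delta_pos": [0, 0.1, 1.5], "turn": 0, "jaw": 0.3}, {"delta_pos": [0.1, 0.2, 3], "turn": 0, "jaw": 0.3}, {"delta_pos": [0.1, 0.2, 4.5], "turn": 0, "jaw": 0.3}, {"delta_pos": [0.1, 0.2, 5.4], "turn": 0, "jaw": 0.3}, {"delta_pos": [0.1, 0.2, 5.7], "turn": 0, "jaw": 0.3}, {"delta_pos": [0.1, 0.2, 5.7], "turn": 0, "jaw": 0.3}])

```text
clock: 2.42
tool_pos: [0.3589, 0.2859, 0.0206]
eef_rot: [0.996, -0.085, -0.004, 0.003]
contact_force: [-0.9, -0.2, 0.6]
opening: 0.698
```

```bash
python3 go.py 354 280.5 14.5 169.9
```

```text
t 2.42 tcp [358.9 285.9  20.6] jawyaw -9.7 tilt z [-0.009 -0.005 -1.   ] q [-0.8   0.94  0.04  2.19 -1.    0.04  0.05] open mm 61.4 F [-0.9 -0.2  0.6]
delta cm [-0.38  0.61  0.62] turn 0.4 (alt -179.6 ) rows: 1.0
```

Emit:
send_rows(series=[{"delta_pos": [0, 0, -2.5], "turn": 0, "jaw": 0.3}, {"delta_pos": [0, 0, -5], "turn": 0, "jaw": 0.3}, {"delta_pos": [0, 0, -8], "turn": 0, "jaw": 0.3}, {"delta_pos": [0, 0, -9], "turn": 0, "jaw": 0.3}, {"delta_pos": [0, 0, -9], "turn": 0, "jaw": 0.3}])

```text
clock: 2.83
tool_pos: [0.3605, 0.287, 0.1129]
eef_rot: [0.996, -0.084, -0.003, 0.002]
contact_force: [-0.6, 0.9, -0.6]
opening: 0.7
```

```bash
python3 go.py 354 280.5 100 169.9
```

```text
t 2.83 tcp [360.5 287.  112.9] jawyaw -9.7 tilt z [-0.006 -0.003 -1.   ] q [-1.    0.78  0.38  2.18 -0.88  0.35 -0.04] open mm 61.6 F [-0.6  0.9 -0.6]
delta cm [-0.52  0.75  1.29] turn 0.4 (alt -179.6 ) rows: 1.0
```

Emit:
send_rows(series=[{"delta_pos": [0, 0, 0], "turn": -7, "jaw": 0.3}, {"delta_pos": [0, 0, 0], "turn": -14, "jaw": 0.3}, {"delta_pos": [0, 0, 0], "turn": -21, "jaw": 0.3}, {"delta_pos": [0, 0, 0], "turn": -28, "jaw": 0.3}, {"delta_pos": [0, 0, 0], "turn": -35, "jaw": 0.3}, {"delta_pos": [0, 0, 0], "turn": -42, "jaw": 0.3}, {"delta_pos": [0, 0, 0], "turn": -49, "jaw": 0.3}, {"delta_pos": [0, 0, 0], "turn": -56, "jaw": 0.3}])

```text
clock: 3.5
tool_pos: [0.3593, 0.2857, 0.1099]
eef_rot: [0.919, 0.395, -0.006, 0.001]
contact_force: [0.2, 0.0, 0.2]
opening: 0.698
```

```bash
python3 go.py 354 280.5 100 169.9
```

```text
t 3.5 tcp [359.3 285.7 109.9] jawyaw 46.6 tilt z [-0.011 -0.006 -1.   ] q [-0.87  0.76  0.17  2.17 -0.48  0.26  0.53] open mm 61.4 F [0.2 0.  0.2]
delta cm [-0.73 -0.02  0.99] turn 56.7 (alt -123.3 ) rows: 8.0
```

Emit:
send_rows(series=[{"delta_pos": [0, 0, 0], "turn": -7, "jaw": 0.3}, {"delta_pos": [0, 0, 0], "turn": -14, "jaw": 0.3}, {"delta_pos": [0, 0, 0], "turn": -21, "jaw": 0.3}, {"delta_pos": [0, 0, 0], "turn": -28, "jaw": 0.3}, {"delta_pos": [0, 0, 0], "turn": -35, "jaw": 0.3}, {"delta_pos": [0, 0, 0], "turn": -42, "jaw": 0.3}, {"delta_pos": [0, 0, 0], "turn": -49, "jaw": 0.3}, {"delta_pos": [0, 0, 0], "turn": -56, "jaw": 0.3}])

```text
clock: 4.17
tool_pos: [0.3593, 0.2858, 0.11]
eef_rot: [0.626, 0.78, -0.005, -0.002]
contact_force: [0.1, 0.6, 0.1]
opening: 0.702
```

Emit:
send_rows(series=[{"delta_pos": [0, 0, 0], "turn": -7, "jaw": 0.3}, {"delta_pos": [0, 0, 0], "turn": -14, "jaw": 0.3}, {"delta_pos": [0, 0, 0], "turn": -21, "jaw": 0.3}, {"delta_pos": [0, 0, 0], "turn": -28, "jaw": 0.3}, {"delta_pos": [0, 0, 0], "turn": -35, "jaw": 0.3}, {"delta_pos": [0, 0, 0], "turn": -42, "jaw": 0.3}, {"delta_pos": [0, 0, 0], "turn": -49, "jaw": 0.3}, {"delta_pos": [0, 0, 0], "turn": -56, "jaw": 0.3}])

```text
clock: 4.83
tool_pos: [0.3592, 0.2858, 0.11]
eef_rot: [0.186, 0.983, -0.004, -0.005]
contact_force: [-0.1, -0.4, -0.2]
opening: 0.698
```

```bash
python3 go.py 354 280.5 100 169.9
```

```text
t 4.83 tcp [359.2 285.8 110. ] jawyaw 158.5 tilt z [-0.011 -0.005 -1.   ] q [-0.67  0.75 -0.17  2.16  0.41  0.27  1.58] open mm 61.5 F [-0.1 -0.4 -0.2]
delta cm [ 0.28 -0.68  1.01] turn -11.4 (alt 168.6 ) rows: 2.0
```

Emit:
send_rows(series=[{"delta_pos": [0.1, -0.3, 1], "turn": -5, "jaw": 0.3}, {"delta_pos": [0.3, -0.7, 2], "turn": -11.5, "jaw": 0.3}, {"delta_pos": [0.3, -0.7, 3.5], "turn": -11.5, "jaw": 0.3}, {"delta_pos": [0.3, -0.7, 5], "turn": -11.5, "jaw": 0.3}, {"delta_pos": [0.3, -0.7, 6], "turn": -11.5, "jaw": 0.3}, {"delta_pos": [0.3, -0.7, 6], "turn": -11.5, "jaw": 0.3}])

```text
clock: 5.33
tool_pos: [0.3525, 0.2796, 0.0486]
eef_rot: [0.09, 0.996, -0.004, -0.006]
contact_force: [-1.2, 0.1, -0.2]
opening: 0.702
```

```bash
python3 go.py 354 280.5 15 169.9
```

```text
t 5.33 tcp [352.5 279.6  48.6] jawyaw 169.7 tilt z [-0.013 -0.007 -1.   ] q [-0.73  0.87 -0.07  2.21  0.55  0.09  1.64] open mm 61.8 F [-1.2  0.1 -0.2]
delta cm [-0.17  0.15  3.36] turn -0.2 (alt 179.8 ) rows: 1.0
```

Emit:
send_rows(series=[{"delta_pos": [-0.1, 0.1, 0.6], "turn": 0, "jaw": 0.3}, {"delta_pos": [-0.2, 0.1, 1.2], "turn": 0, "jaw": 0.3}, {"delta_pos": [-0.2, 0.1, 1.8], "turn": 0, "jaw": 0.3}, {"delta_pos": [-0.2, 0.1, 2.4], "turn": 0, "jaw": 0.3}, {"delta_pos": [-0.2, 0.1, 2.9], "turn": 0, "jaw": 0.3}, {"delta_pos": [-0.2, 0.1, 3.3], "turn": 0, "jaw": 0.3}, {"delta_pos": [-0.2, 0.1, 3.3], "turn": 0, "jaw": 0.3}])

```text
clock: 5.92
tool_pos: [0.3562, 0.2795, 0.0181]
eef_rot: [0.091, 0.996, -0.005, -0.005]
contact_force: [0.6, -0.5, 0.9]
opening: 0.696
```

```bash
python3 go.py 354 280.5 15 169.9
```

```text
t 5.92 tcp [356.2 279.5  18.1] jawyaw 169.5 tilt z [-0.011 -0.008 -1.   ] q [-0.73  0.94 -0.06  2.2   1.27  0.05  0.93] open mm 61.3 F [ 0.6 -0.5  0.9]
delta cm [0.23 0.06 0.31] turn -0.4 (alt 179.6 ) rows: 1.0
```

Emit:
send_rows(series=[{"delta_pos": [0.2, 0, 0.1], "turn": 0, "jaw": 0.3}, {"delta_pos": [0.2, 0, 0.2], "turn": 0, "jaw": 0.3}, {"delta_pos": [0.2, 0, 0.3], "turn": 0, "jaw": 0.3}, {"delta_pos": [0.2, 0, 0.3], "turn": 0, "jaw": 0.3}, {"delta_pos": [0.2, 0, 0.3], "turn": 0, "jaw": 0.3}, {"delta_pos": [0.2, 0, 0.3], "turn": 0, "jaw": 0.3}])

```text
clock: 6.42
tool_pos: [0.3542, 0.2795, 0.0156]
eef_rot: [0.091, 0.996, -0.005, -0.005]
contact_force: [-0.5, 0.2, 0.7]
opening: 0.703
```

```bash
python3 go.py 354 280.5 15 169.9
python3 - <<'E'
from h import *
cv2.imwrite("pics/w2.png",vision.snapshot("wrist"))
E
```

```text
t 6.42 tcp [354.2 279.5  15.6] jawyaw 169.5 tilt z [-0.011 -0.009 -1.   ] q [-0.73  0.95 -0.06  2.21  1.48  0.05  0.71] open mm 61.9 F [-0.5  0.2  0.7]
delta cm [0.03 0.09 0.06] turn -0.4 (alt 179.6 ) rows: 1.0
```

View pics/w2.png

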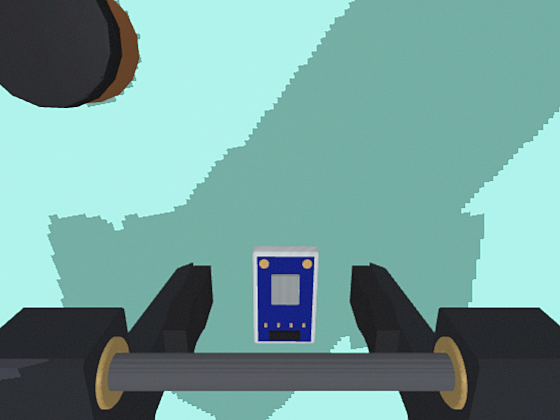

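Run:
```python
from h import *
s=r.get_state();p=s["tool_pos"];Rm=R.from_quat(s["eef_rot"]).as_matrix()
print(proj("wrist",p+Rm[:,2]*0.004), [ray("wrist",q,.012)*1000 for q in ((253,247),(318,247),(315,343),(253,343))])
```

```text
[280.32187286 293.15944085] [array([361.09057794, 256.2495924 ,  12.        ]), array([335.18119353, 261.16447199,  12.        ]), array([343.5550644 , 306.97487663,  12.        ]), array([370.64301249, 301.74990489,  12.        ])]
```

Emit:
send_rows(series=[{"delta_pos": [0, 0.1, 0.05], "turn": 0, "jaw": 0.6}, {"delta_pos": [0, 0.1, 0.05], "turn": 0, "jaw": 0.8}, {"delta_pos": [0, 0.1, 0.05], "turn": 0, "jaw": 0.9}, {"delta_pos": [0, 0.1, 0.05], "turn": 0, "jaw": 0.9}, {"delta_pos": [0, 0.1, 0.05], "turn": 0, "jaw": 0.9}, {"delta_pos": [0, 0.1, 0.05], "turn": 0, "jaw": 0.9}], force=20)

```text
clock: 6.97
tool_pos: [0.3543, 0.2805, 0.015]
eef_rot: [0.091, 0.996, -0.005, -0.005]
contact_force: [-1.1, 0.3, -0.1]
opening: 0.313
```

```bash
python3 go.py 568 315 100 179
```

```text
t 6.97 tcp [354.3 280.5  15. ] jawyaw 169.5 tilt z [-0.011 -0.009 -1.   ] q [-0.74  0.95 -0.06  2.2   1.45  0.05  0.74] open mm 27.6 F [-1.1  0.3 -0.1]
delta cm [-20.31   7.19  -8.75] turn -9.5 (alt 170.5 ) rows: 7.0
```

Emit:
send_rows(series=[{"delta_pos": [0, 0, -1], "turn": 0, "jaw": 0.9}, {"delta_pos": [0, 0, -2.5], "turn": 0, "jaw": 0.9}, {"delta_pos": [0, 0, -4.5], "turn": 0, "jaw": 0.9}, {"delta_pos": [-1.5, 0.5, -6.5], "turn": -1, "jaw": 0.9}, {"delta_pos": [-4, 1.5, -8], "turn": -3, "jaw": 0.9}, {"delta_pos": [-7, 2.5, -8.7], "turn": -5, "jaw": 0.9}, {"delta_pos": [-10, 3.5, -8.7], "turn": -7, "jaw": 0.9}, {"delta_pos": [-13, 4.6, -8.7], "turn": -9, "jaw": 0.9}])

```text
clock: 7.63
tool_pos: [0.4932, 0.302, 0.1012]
eef_rot: [0.013, 1.0, -0.005, -0.005]
contact_force: [0.7, 0.6, -1.0]
opening: 0.313
```

```bash
python3 go.py 568 315 60 179
```

```text
t 7.63 tcp [493.2 302.  101.2] jawyaw 178.6 tilt z [-0.01  -0.009 -1.   ] q [-0.26  0.92 -0.67  1.8   0.82  0.74  1.73] open mm 27.5 F [ 0.7  0.6 -1. ]
delta cm [-7.48  1.53  4.03] turn -0.4 (alt 179.6 ) rows: 3.0
```

Emit:
send_rows(series=[{"delta_pos": [-2.5, 0.5, 0.5], "turn": 0, "jaw": 0.9}, {"delta_pos": [-5, 1, 1.5], "turn": 0, "jaw": 0.9}, {"delta_pos": [-7, 1.5, 3], "turn": 0, "jaw": 0.9}, {"delta_pos": [-7.5, 1.5, 4], "turn": 0, "jaw": 0.9}, {"delta_pos": [-7.5, 1.5, 4], "turn": 0, "jaw": 0.9}, {"delta_pos": [-7.5, 1.5, 4], "turn": 0, "jaw": 0.9}])

```text
clock: 8.13
tool_pos: [0.5647, 0.3149, 0.0586]
eef_rot: [0.013, 1.0, -0.005, -0.007]
contact_force: [-0.1, -0.5, -0.3]
opening: 0.313
```

```bash
python3 go.py 568 315 18.3 179
python3 - <<'E'
from h import *
cv2.imwrite("pics/w3.png",vision.snapshot("wrist"))
E
```

```text
t 8.13 tcp [564.7 314.9  58.6] jawyaw 178.6 tilt z [-0.013 -0.011 -1.   ] q [-0.24  1.05 -0.66  1.58  0.82  0.82  1.86] open mm 27.6 F [-0.1 -0.5 -0.3]
delta cm [-0.39  0.06  4.03] turn -0.4 (alt 179.6 ) rows: 2.0
```

View pics/w3.png

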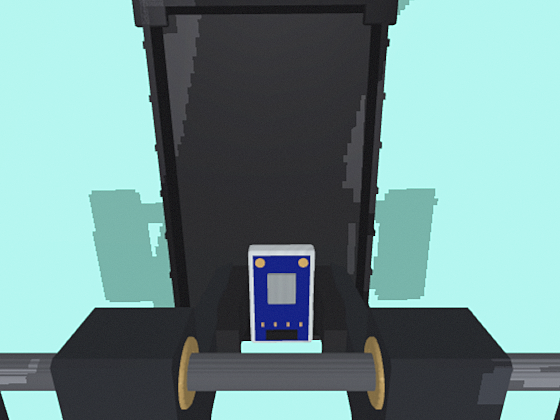

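The board is held straight (cols 248–315) above the black tray, between its side walls (about cols 175 and 372). Lowering.

Emit:
send_rows(series=[{"delta_pos": [-0.3, 0, 1.2], "turn": 0, "jaw": 0.9}, {"delta_pos": [-0.4, 0, 2.4], "turn": 0, "jaw": 0.9}, {"delta_pos": [-0.4, 0, 3.2], "turn": 0, "jaw": 0.9}, {"delta_pos": [-0.4, 0, 3.7], "turn": 0, "jaw": 0.9}, {"delta_pos": [-0.4, 0, 4.0], "turn": 0, "jaw": 0.9}, {"delta_pos": [-0.4, 0, 4.0], "turn": 0, "jaw": 0.9}, {"delta_pos": [-0.4, 0, 4.0], "turn": 0, "jaw": 0.9}])

```text
clock: 8.77
tool_pos: [0.5699, 0.3153, 0.0194]
eef_rot: [0.013, 1.0, -0.004, -0.005]
contact_force: [-0.3, -0.7, -0.1]
opening: 0.313
```

```bash
python3 go.py 568 315 18.3 179
```

```text
t 8.77 tcp [569.9 315.3  19.4] jawyaw 178.5 tilt z [-0.011 -0.009 -1.   ] q [-0.25  1.11 -0.63  1.57  0.86  0.77  1.84] open mm 27.5 F [-0.3 -0.7 -0.1]
delta cm [ 0.18 -0.03  0.12] turn -0.5 (alt 179.5 ) rows: 1.0
```

Emit:
send_rows(series=[{"delta_pos": [0.1, 0, 0.1], "turn": 0, "jaw": 0.9}, {"delta_pos": [0.1, 0, 0.1], "turn": 0, "jaw": 0.9}, {"delta_pos": [0.1, 0, 0.1], "turn": 0, "jaw": 0.55}, {"delta_pos": [0.1, 0, 0.1], "turn": 0, "jaw": 0.55}, {"delta_pos": [0.1, 0, 0.1], "turn": 0, "jaw": 0.55}, {"delta_pos": [0.1, 0, -1.5], "turn": 0, "jaw": 0.55}, {"delta_pos": [0.1, 0, -4], "turn": 0, "jaw": 0.5}, {"delta_pos": [0.1, 0, -7], "turn": 0, "jaw": 0.4}])

```text
clock: 9.43
tool_pos: [0.5688, 0.3151, 0.0898]
eef_rot: [0.013, 1.0, -0.005, -0.006]
contact_force: [0.7, 0.3, -0.4]
opening: 0.551
```

```bash
python3 go.py 421 0 100 109.3;  python3 - <<'E'
from h import *
cv2.imwrite("pics/w4.png",vision.snapshot("wrist"))
E
```

```text
t 9.43 tcp [568.8 315.1  89.8] jawyaw 178.5 tilt z [-0.013 -0.011 -1.   ] q [-0.23  1.02 -0.69  1.56  0.78  0.88  1.9 ] open mm 48.5 F [ 0.7  0.3 -0.4]
delta cm [ 13.99 -31.88  -0.49] turn 69.2 (alt -110.8 ) rows: 10.0
```

View pics/w4.png

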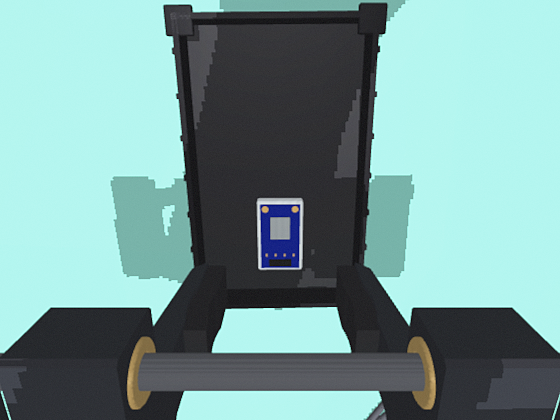

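Emit:
send_rows(series=[{"delta_pos": [1, -2.5, -0.2], "turn": 5.5, "jaw": 0.4}, {"delta_pos": [2.2, -5, -0.3], "turn": 11, "jaw": 0.4}, {"delta_pos": [3.3, -7.5, -0.5], "turn": 17, "jaw": 0.4}, {"delta_pos": [4.5, -10, -0.5], "turn": 23, "jaw": 0.4}, {"delta_pos": [5.6, -12.8, -0.5], "turn": 29, "jaw": 0.4}, {"delta_pos": [6.8, -15.5, -0.5], "turn": 35, "jaw": 0.4}, {"delta_pos": [8, -18.2, -0.5], "turn": 41, "jaw": 0.4}, {"delta_pos": [9.2, -21, -0.5], "turn": 47, "jaw": 0.4}])

```text
clock: 10.15
tool_pos: [0.4723, 0.1077, 0.0987]
eef_rot: [0.413, 0.911, -0.005, -0.002]
contact_force: [0.1, -0.9, -0.0]
opening: 0.599
```

```bash
python3 go.py 421 0 80 109.3
```

```text
t 10.15 tcp [472.3 107.7  98.7] jawyaw 131.2 tilt z [-0.008 -0.008 -1.   ] q [-0.08  0.8  -0.39  2.09  0.77  0.41  1.2 ] open mm 52.7 F [ 0.1 -0.9 -0. ]
delta cm [ -4.72 -10.94   1.99] turn 21.9 (alt -158.1 ) rows: 4.0
```

Emit:
send_rows(series=[{"delta_pos": [-1, -2.5, 0.3], "turn": 5, "jaw": 0.4}, {"delta_pos": [-2, -5, 0.6], "turn": 10, "jaw": 0.4}, {"delta_pos": [-3.2, -7.5, 1], "turn": 15, "jaw": 0.4}, {"delta_pos": [-4.2, -9.5, 1.5], "turn": 19, "jaw": 0.4}, {"delta_pos": [-4.7, -10.9, 2], "turn": 22, "jaw": 0.4}, {"delta_pos": [-4.7, -10.9, 2], "turn": 22, "jaw": 0.4}, {"delta_pos": [-4.7, -10.9, 2], "turn": 22, "jaw": 0.4}])

```text
clock: 10.73
tool_pos: [0.4224, 0.0009, 0.0794]
eef_rot: [0.576, 0.817, -0.006, -0.001]
contact_force: [0.6, 0.2, -0.1]
opening: 0.603
```

```bash
cat > wr.py <<'E'
import sys
from h import *
import det
n=sys.argv[1]; z=.002+det.S[n][2]/1000
cp=vision.camera_params("wrist");img=vision.snapshot("wrist")
d=nets.trace("wrist",n)
for k in d[:2]:
    ys,xs=np.nonzero(k["region"])
    if k["score"]<.3 or len(xs)<20: continue
    P=np.array([ray("wrist",(x,y),z,cp)[:2] for x,y in zip(xs,ys)])*1000
    c,wh,a=cv2.minAreaRect(P.astype(np.float32))
    long=a if wh[0]>wh[1] else a+90
    print(n,round(k["score"],2),"c",np.round(c,1),"size",np.round(wh,1),"jaw yaw",round((long+90)%180,1))
    b=[proj("wrist",[p[0]/1000,p[1]/1000,z],cp) for p in cv2.boxPoints((c,wh,a))]
    cv2.polylines(img,[np.int32(b)],1,(0,0,255),1)
cv2.imwrite(sys.argv[2],img)
E
python3 wr.py speaker pics/w5.png;python3 go.py 421 0 80 109.3
```

```text
speaker 0.65 c [4.181e+02 4.000e-01] size [42.6 26.7] jaw yaw 110.8
t 10.83 tcp [423.2   2.4  79.3] jawyaw 109.7 tilt z [-0.008 -0.007 -1.   ] q [-0.06  0.8  -0.1   2.28  0.83  0.1   0.96] open mm 52.9 F [ 0.9 -0.2  0.6]
delta cm [-0.15 -0.29 -0.06] turn 0.4 (alt -179.6 ) rows: 1.0
```

View pics/w5.png

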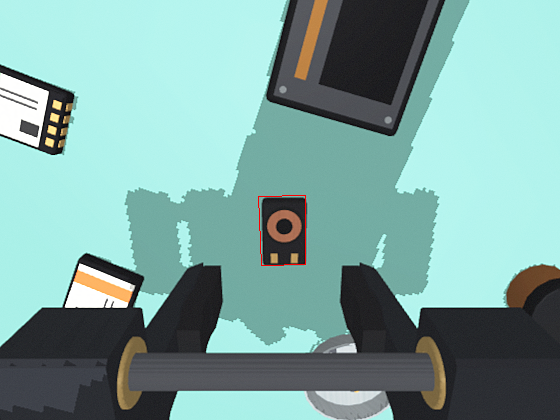

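The speaker (cols 260–306, rows 197–265) is centred between the fingers and clear of the neighbours.

Emit:
send_rows(series=[{"delta_pos": [-0.1, -0.5, 0.5], "turn": 0, "jaw": 0.4}, {"delta_pos": [-0.1, -0.5, 1.2], "turn": 0, "jaw": 0.4}, {"delta_pos": [-0.1, -0.5, 2], "turn": 0, "jaw": 0.4}, {"delta_pos": [-0.1, -0.5, 2.8], "turn": 0, "jaw": 0.4}, {"delta_pos": [-0.1, -0.5, 3.6], "turn": 0, "jaw": 0.4}, {"delta_pos": [-0.1, -0.5, 4.4], "turn": 0, "jaw": 0.4}, {"delta_pos": [-0.1, -0.5, 5], "turn": 0, "jaw": 0.4}, {"delta_pos": [-0.1, -0.5, 5.5], "turn": 0, "jaw": 0.4}])

```text
clock: 11.5
tool_pos: [0.4185, -0.0008, 0.0233]
eef_rot: [0.576, 0.817, -0.005, -0.001]
contact_force: [1.0, 0.1, 1.0]
opening: 0.602
```

```bash
python3 go.py 419.5 0 15 110
```

```text
t 11.5 tcp [418.5  -0.8  23.3] jawyaw 109.6 tilt z [-0.007 -0.006 -1.   ] q [ 0.09  0.94 -0.32  2.3   1.81  0.27 -0.02] open mm 53.0 F [1.  0.1 1. ]
delta cm [0.04 0.13 0.83] turn -0.4 (alt 179.6 ) rows: 1.0
```

Flipped past the singularity nicely (q5=1.81). Finish descent and grip.

Emit:
send_rows(series=[{"delta_pos": [0, 0.1, 0.5], "turn": 0, "jaw": 0.4}, {"delta_pos": [0, 0.1, 0.8], "turn": 0, "jaw": 0.4}, {"delta_pos": [0, 0.1, 0.8], "turn": 0, "jaw": 0.6}, {"delta_pos": [0, 0.1, 0.8], "turn": 0, "jaw": 0.9}, {"delta_pos": [0, 0.1, 0.8], "turn": 0, "jaw": 0.9}, {"delta_pos": [0, 0.1, 0.8], "turn": 0, "jaw": 0.9}, {"delta_pos": [0, 0.1, 0.8], "turn": 0, "jaw": 0.9}], force=20)

```text
clock: 12.08
tool_pos: [0.4178, -0.0021, 0.0163]
eef_rot: [0.577, 0.817, -0.007, -0.001]
contact_force: [0.5, -0.7, 1.7]
opening: 0.288
```

```bash
python3 go.py 659 0 100 179.5
```

```text
t 12.08 tcp [417.8  -2.1  16.3] jawyaw 109.6 tilt z [-0.01  -0.009 -1.   ] q [ 0.1   0.96 -0.34  2.3   1.84  0.29 -0.04] open mm 25.3 F [ 0.5 -0.7  1.7]
delta cm [-7.92 22.7  -8.62] turn -69.9 (alt 110.1 ) rows: 10.0
```

Emit:
send_rows(series=[{"delta_pos": [0, 0, -1], "turn": 0, "jaw": 0.9}, {"delta_pos": [0, 0, -2.5], "turn": 0, "jaw": 0.9}, {"delta_pos": [0, 0, -4.5], "turn": 0, "jaw": 0.9}, {"delta_pos": [-0.5, 1.5, -6.5], "turn": -4, "jaw": 0.9}, {"delta_pos": [-1.4, 4, -8], "turn": -10, "jaw": 0.9}, {"delta_pos": [-2.3, 6.5, -8.6], "turn": -17, "jaw": 0.9}, {"delta_pos": [-3.2, 9, -8.6], "turn": -24, "jaw": 0.9}, {"delta_pos": [-4.1, 11.5, -8.6], "turn": -31, "jaw": 0.9}])

```text
clock: 12.75
tool_pos: [0.5119, -0.0038, 0.0933]
eef_rot: [0.455, 0.89, -0.009, 0.009]
contact_force: [1.2, -0.3, -1.3]
opening: 0.29
```

```bash
python3 go.py 659 0 80 179.5
```

```text
t 12.75 tcp [511.9  -3.8  93.3] jawyaw 125.9 tilt z [ 0.008 -0.025 -1.   ] q [ 0.23  0.85 -0.55  2.02  0.94  0.54  1.18] open mm 25.5 F [ 1.2 -0.3 -1.3]
delta cm [-8.28 12.16  1.43] turn -53.6 (alt 126.4 ) rows: 8.0
```

Emit:
send_rows(series=[{"delta_pos": [-1, 1.5, 0], "turn": -6, "jaw": 0.9}, {"delta_pos": [-2.2, 3.2, 0], "turn": -13, "jaw": 0.9}, {"delta_pos": [-3.4, 5, 0], "turn": -20, "jaw": 0.9}, {"delta_pos": [-4.6, 6.8, 0], "turn": -27, "jaw": 0.9}, {"delta_pos": [-5.8, 8.6, 0.4], "turn": -34, "jaw": 0.9}, {"delta_pos": [-7, 10.4, 0.8], "turn": -41, "jaw": 0.9}, {"delta_pos": [-8.3, 12.2, 1.2], "turn": -48, "jaw": 0.9}, {"delta_pos": [-8.3, 12.2, 1.4], "turn": -53, "jaw": 0.9}])

```text
clock: 13.42
tool_pos: [0.664, -0.0012, 0.079]
eef_rot: [0.011, 1.0, -0.012, 0.007]
contact_force: [-0.1, 0.3, 0.5]
opening: 0.293
```

```bash
python3 go.py 659 0 60 179.5
```

```text
t 13.42 tcp [664.   -1.2  79. ] jawyaw 178.7 tilt z [ 0.013 -0.024 -1.   ] q [ 0.33  1.08 -0.83  1.55  0.96  0.96  2.28] open mm 25.8 F [-0.1  0.3  0.5]
delta cm [0.53 0.15 1.89] turn -0.8 (alt 179.2 ) rows: 1.0
```

Emit:
send_rows(series=[{"delta_pos": [0.5, 0.1, 1], "turn": 0, "jaw": 0.9}, {"delta_pos": [0.5, 0.1, 2], "turn": 0, "jaw": 0.9}, {"delta_pos": [0.5, 0.1, 3.3], "turn": 0, "jaw": 0.9}, {"delta_pos": [0.5, 0.1, 4.3], "turn": 0, "jaw": 0.9}, {"delta_pos": [0.5, 0.1, 5], "turn": 0, "jaw": 0.9}, {"delta_pos": [0.5, 0.1, 5.5], "turn": 0, "jaw": 0.9}, {"delta_pos": [0.5, 0.1, 5.6], "turn": 0, "jaw": 0.9}])

```text
clock: 14.0
tool_pos: [0.6555, -0.0011, 0.0223]
eef_rot: [0.013, 1.0, -0.012, 0.005]
contact_force: [-0.5, 0.2, -0.4]
opening: 0.289
```

```bash
python3 go.py 659 0 19.5 179.5;  python3 - <<'E'
from h import *
cv2.imwrite("pics/w6.png",vision.snapshot("wrist"))
E
```

```text
t 14.0 tcp [655.5  -1.1  22.3] jawyaw 178.6 tilt z [ 0.009 -0.025 -1.   ] q [ 0.31  1.15 -0.78  1.58  1.04  0.88  2.22] open mm 25.4 F [-0.5  0.2 -0.4]
delta cm [-0.35  0.13  0.28] turn -0.9 (alt 179.1 ) rows: 1.0
```

View pics/w6.png

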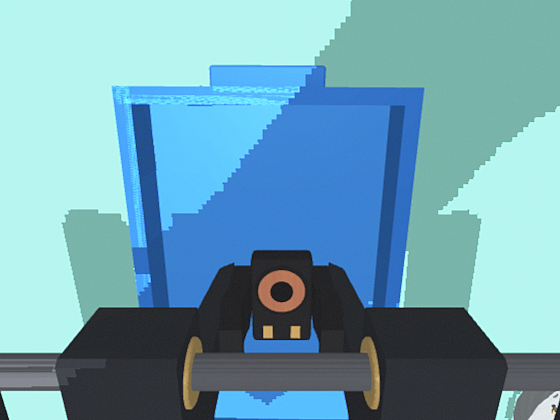

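Speaker (cols 252–312) is held well inside the blue tray's walls. Lower the last 3 mm and release.

Emit:
send_rows(series=[{"delta_pos": [-0.3, 0, 0.15], "turn": 0, "jaw": 0.9}, {"delta_pos": [-0.3, 0, 0.28], "turn": 0, "jaw": 0.9}, {"delta_pos": [-0.3, 0, 0.28], "turn": 0, "jaw": 0.9}, {"delta_pos": [-0.3, 0, 0.28], "turn": 0, "jaw": 0.9}])

```text
clock: 14.38
tool_pos: [0.6594, -0.001, 0.021]
eef_rot: [0.013, 1.0, -0.012, 0.006]
contact_force: [-0.5, 0.4, 0.0]
opening: 0.292
```

Emit:
send_rows(series=[{"delta_pos": [0, 0, 0], "turn": 0, "jaw": 0.6}, {"delta_pos": [0, 0, 0], "turn": 0, "jaw": 0.55}, {"delta_pos": [0, 0, 0], "turn": 0, "jaw": 0.55}, {"delta_pos": [0, 0, -1], "turn": 0, "jaw": 0.55}, {"delta_pos": [0, 0, -3], "turn": 0, "jaw": 0.5}, {"delta_pos": [0, 0, -5], "turn": 0, "jaw": 0.3}, {"delta_pos": [0, 0, -7], "turn": 0, "jaw": 0.3}])

```text
clock: 14.97
tool_pos: [0.6584, 0.0009, 0.0922]
eef_rot: [0.012, 1.0, -0.012, 0.005]
contact_force: [-0.1, -0.9, -0.2]
opening: 0.628
```

```bash
python3 go.py 506 -95 80 83.7;  python3 - <<'E'
from h import *
cv2.imwrite("pics/w7.png",vision.snapshot("wrist"))
E
```

```text
t 14.97 tcp [658.4   0.9  92.2] jawyaw 178.6 tilt z [ 0.01  -0.024 -1.   ] q [ 0.33  1.06 -0.84  1.56  0.95  0.97  2.28] open mm 55.3 F [-0.1 -0.9 -0.2]
delta cm [15.01 -9.94  1.29] turn -85.1 (alt 94.9 ) rows: 12.0
```

View pics/w7.png

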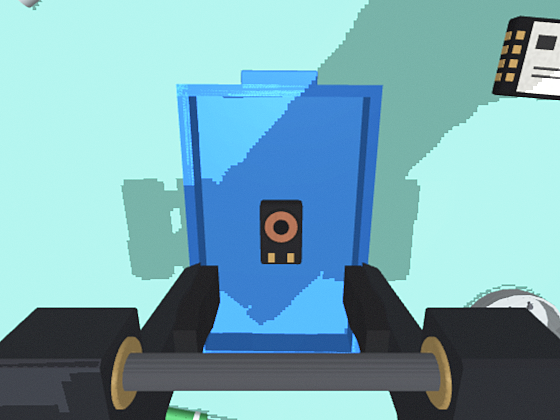

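Emit:
send_rows(series=[{"delta_pos": [1, -0.7, 0], "turn": 6, "jaw": 0.2}, {"delta_pos": [2.2, -1.5, 0], "turn": 12, "jaw": 0.2}, {"delta_pos": [3.4, -2.3, 0], "turn": 18, "jaw": 0.2}, {"delta_pos": [4.6, -3.1, 0], "turn": 24, "jaw": 0.2}, {"delta_pos": [5.8, -3.9, 0], "turn": 30, "jaw": 0.2}, {"delta_pos": [7, -4.7, 0], "turn": 37, "jaw": 0.2}, {"delta_pos": [8.2, -5.5, 0], "turn": 44, "jaw": 0.2}, {"delta_pos": [9.5, -6.2, 0], "turn": 50, "jaw": 0.2}])

```text
clock: 15.68
tool_pos: [0.5617, -0.0593, 0.0919]
eef_rot: [0.437, 0.899, -0.008, 0.011]
contact_force: [0.2, 0.6, -0.0]
opening: 0.794
```

```bash
python3 go.py 506 -95 90 83.7
```

```text
t 15.68 tcp [561.7 -59.3  91.9] jawyaw 128.2 tilt z [ 0.012 -0.024 -1.   ] q [ 0.37  0.91 -0.62  1.87  0.9   0.66  1.42] open mm 69.9 F [ 0.2  0.6 -0. ]
delta cm [ 0.65 -6.58  0.21] turn 44.5 (alt -135.5 ) rows: 7.0
```

Emit:
send_rows(series=[{"delta_pos": [0.1, -1.1, 0], "turn": 7, "jaw": 0.2}, {"delta_pos": [0.2, -2.2, 0], "turn": 14, "jaw": 0.2}, {"delta_pos": [0.3, -3.3, 0], "turn": 21, "jaw": 0.2}, {"delta_pos": [0.4, -4.4, 0], "turn": 28, "jaw": 0.2}, {"delta_pos": [0.5, -5.5, 0.2], "turn": 35, "jaw": 0.2}, {"delta_pos": [0.6, -6.6, 0.3], "turn": 42, "jaw": 0.2}, {"delta_pos": [0.6, -6.6, 0.3], "turn": 44.5, "jaw": 0.2}, {"delta_pos": [0.6, -6.6, 0.3], "turn": 44.5, "jaw": 0.2}])

```text
clock: 16.35
tool_pos: [0.5064, -0.0956, 0.0891]
eef_rot: [0.743, 0.669, -0.004, 0.013]
contact_force: [0.3, 0.7, -0.4]
opening: 0.8
```

```bash
python3 wr.py battery_large pics/w8.png;python3 go.py 506 -95 30 83.7
```

```text
battery_large 0.9 c [504.9 -93.4] size [39.4 56.9] jaw yaw 84.1
t 16.45 tcp [507.3 -94.9  89. ] jawyaw 84.2 tilt z [ 0.012 -0.024 -1.   ] q [ 0.31  0.83 -0.38  2.02  0.79  0.43  0.78] open mm 70.8 F [ 0.1 -0.2 -0.7]
delta cm [ 0.11 -0.21  5.9 ] turn 0.5 (alt -179.5 ) rows: 2.0
```

View pics/w8.png

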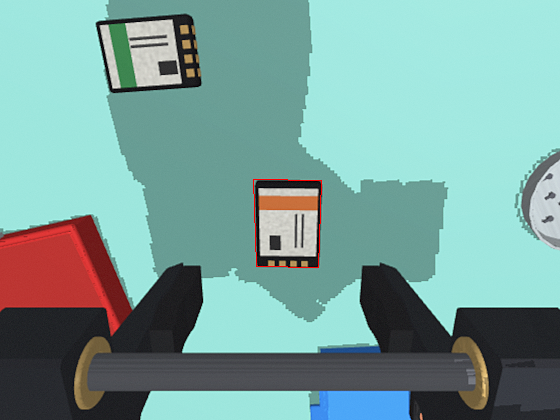

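Emit:
send_rows(series=[{"delta_pos": [0.1, -0.2, 1.5], "turn": 0, "jaw": 0.2}, {"delta_pos": [0.1, -0.2, 3], "turn": 0, "jaw": 0.2}, {"delta_pos": [0.1, -0.2, 4.5], "turn": 0, "jaw": 0.2}, {"delta_pos": [0.1, -0.2, 5.9], "turn": 0, "jaw": 0.2}, {"delta_pos": [0.1, -0.2, 5.9], "turn": 0, "jaw": 0.2}])

```text
clock: 16.87
tool_pos: [0.5049, -0.0949, 0.0277]
eef_rot: [0.742, 0.67, -0.005, 0.012]
contact_force: [-0.4, -0.0, 0.4]
opening: 0.801
```

```bash
python3 go.py 505.5 -94.5 15 83.9
```

```text
t 16.87 tcp [504.9 -94.9  27.7] jawyaw 84.2 tilt z [ 0.008 -0.024 -1.   ] q [ 0.22  0.94 -0.23  2.04  0.9   0.27  0.67] open mm 70.5 F [-0.4 -0.   0.4]
delta cm [0.07 0.04 1.26] turn 0.3 (alt -179.7 ) rows: 1.0
```

Emit:
send_rows(series=[{"delta_pos": [0, 0, 0.7], "turn": 0, "jaw": 0.2}, {"delta_pos": [0, 0, 1.2], "turn": 0, "jaw": 0.4}, {"delta_pos": [0, 0, 1.25], "turn": 0, "jaw": 0.6}, {"delta_pos": [0, 0, 1.25], "turn": 0, "jaw": 0.8}, {"delta_pos": [0, 0, 1.25], "turn": 0, "jaw": 0.8}, {"delta_pos": [0, 0, 1.25], "turn": 0, "jaw": 0.8}, {"delta_pos": [0, 0, 1.25], "turn": 0, "jaw": 0.8}], force=25)

```text
clock: 17.45
tool_pos: [0.5058, -0.0959, 0.0174]
eef_rot: [0.743, 0.669, -0.004, 0.013]
contact_force: [-0.0, 0.1, 2.0]
opening: 0.449
```

```bash
python3 -c "
import numpy as np
a=np.radians(97.4);u=np.array([np.cos(a),np.sin(a)]);c=np.array([550.8,-296.6])
print('A(+y)',c+40*u,'B(-y)',c-40*u)"; python3 go.py 545.6 -256.9 90 7.4
```

```text
A(+y) [ 545.64817614 -256.9331535 ] B(-y) [ 555.95182386 -336.2668465 ]
t 17.45 tcp [505.8 -95.9  17.4] jawyaw 84.0 tilt z [ 0.011 -0.024 -1.   ] q [ 0.2   0.95 -0.2   2.04  0.92  0.23  0.65] open mm 39.5 F [-0.   0.1  2. ]
delta cm [-15.76   5.73  -6.82] turn 76.6 (alt -103.4 ) rows: 11.0
```

Emit:
send_rows(series=[{"delta_pos": [0, 0, -1.2], "turn": 0, "jaw": 0.8}, {"delta_pos": [0, 0, -3], "turn": 0, "jaw": 0.8}, {"delta_pos": [-0.5, 0.2, -5], "turn": 2, "jaw": 0.8}, {"delta_pos": [-2, 0.8, -6.5], "turn": 8, "jaw": 0.8}, {"delta_pos": [-4, 1.5, -6.8], "turn": 15, "jaw": 0.8}, {"delta_pos": [-6, 2.2, -6.8], "turn": 22, "jaw": 0.8}, {"delta_pos": [-8, 2.9, -6.8], "turn": 29, "jaw": 0.8}, {"delta_pos": [-10, 3.6, -6.8], "turn": 36, "jaw": 0.8}])

```text
clock: 18.12
tool_pos: [0.5301, -0.1987, 0.0882]
eef_rot: [0.915, 0.404, -0.0, 0.013]
contact_force: [-0.4, 0.7, -0.6]
opening: 0.449
```

```bash
python3 go.py 545.6 -256.9 80 7.4
```

```text
t 18.12 tcp [ 530.1 -198.7   88.2] jawyaw 47.7 tilt z [ 0.011 -0.025 -1.   ] q [ 0.45  0.86 -0.31  1.88  0.57  0.48  0.56] open mm 39.5 F [-0.4  0.7 -0.6]
delta cm [-3.26  5.04  0.98] turn 40.3 (alt -139.7 ) rows: 6.0
```

Emit:
send_rows(series=[{"delta_pos": [-0.5, 0.8, 0], "turn": 7, "jaw": 0.8}, {"delta_pos": [-1, 1.6, 0], "turn": 14, "jaw": 0.8}, {"delta_pos": [-1.6, 2.5, 0.2], "turn": 21, "jaw": 0.8}, {"delta_pos": [-2.2, 3.4, 0.4], "turn": 28, "jaw": 0.8}, {"delta_pos": [-2.8, 4.3, 0.7], "turn": 35, "jaw": 0.8}, {"delta_pos": [-3.3, 5, 1], "turn": 40, "jaw": 0.8}, {"delta_pos": [-3.3, 5, 1], "turn": 40, "jaw": 0.8}, {"delta_pos": [-3.3, 5, 1], "turn": 40, "jaw": 0.8}])

```text
clock: 18.78
tool_pos: [0.545, -0.2558, 0.0792]
eef_rot: [0.997, 0.071, 0.004, 0.013]
contact_force: [-0.0, 1.0, -0.6]
opening: 0.447
```

```bash
python3 go.py 545.6 -256.9 20.6 7.4;  python3 - <<'E'
from h import *
cv2.imwrite("pics/w9.png",vision.snapshot("wrist"))
E
```

```text
t 18.78 tcp [ 545.  -255.8   79.2] jawyaw 8.2 tilt z [ 0.01  -0.025 -1.   ] q [ 0.45  0.89 -0.17  1.78  0.33  0.49  0.19] open mm 39.3 F [-0.   1.  -0.6]
delta cm [ 0.01 -0.03  5.86] turn 0.8 (alt -179.2 ) rows: 2.0
```

View pics/w9.png

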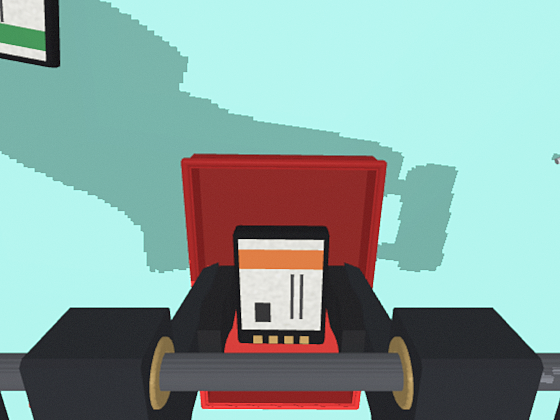

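Battery held (cols 234–328), centred between the red walls (about cols 200 and 370). Lowering.

Emit:
send_rows(series=[{"delta_pos": [0, 0, 1.2], "turn": 0, "jaw": 0.8}, {"delta_pos": [0, 0, 2.5], "turn": 0, "jaw": 0.8}, {"delta_pos": [0, 0, 3.8], "turn": 0, "jaw": 0.8}, {"delta_pos": [0, 0, 4.8], "turn": 0, "jaw": 0.8}, {"delta_pos": [0, 0, 5.4], "turn": 0, "jaw": 0.8}, {"delta_pos": [0, 0, 5.8], "turn": 0, "jaw": 0.8}, {"delta_pos": [0, 0, 5.8], "turn": 0, "jaw": 0.8}, {"delta_pos": [0, 0, 5.8], "turn": 0, "jaw": 0.8}])

```text
clock: 19.5
tool_pos: [0.5461, -0.257, 0.0211]
eef_rot: [0.997, 0.07, 0.004, 0.013]
contact_force: [-0.1, -0.5, -0.5]
opening: 0.447
```

```bash
python3 go.py 545.6 -256.9 19.8 7.4
```

```text
t 19.5 tcp [ 546.1 -257.    21.1] jawyaw 8.1 tilt z [ 0.01  -0.024 -1.   ] q [ 0.43  0.99 -0.13  1.78  0.35  0.38  0.17] open mm 39.4 F [-0.1 -0.5 -0.5]
delta cm [-0.05 -0.02  0.12] turn 0.7 (alt -179.3 ) rows: 1.0
```

Emit:
send_rows(series=[{"delta_pos": [0, 0, 0.1], "turn": 0, "jaw": 0.8}, {"delta_pos": [0, 0, 0.1], "turn": 0, "jaw": 0.8}, {"delta_pos": [0, 0, 0.1], "turn": 0, "jaw": 0.45}, {"delta_pos": [0, 0, 0.1], "turn": 0, "jaw": 0.45}, {"delta_pos": [0, 0, 0.1], "turn": 0, "jaw": 0.45}, {"delta_pos": [0, 0, -1.2], "turn": 0, "jaw": 0.45}, {"delta_pos": [0, 0, -3.5], "turn": 0, "jaw": 0.45}, {"delta_pos": [0, 0, -6.5], "turn": 0, "jaw": 0.3}])

```text
clock: 20.17
tool_pos: [0.5441, -0.255, 0.0862]
eef_rot: [0.997, 0.07, 0.003, 0.012]
contact_force: [0.4, -1.0, -0.5]
opening: 0.602
```

```bash
python3 go.py 401 -159 90 0.8;  python3 - <<'E'
from h import *
cv2.imwrite("pics/w10.png",vision.snapshot("wrist"))
E
```

```text
t 20.17 tcp [ 544.1 -255.    86.2] jawyaw 8.1 tilt z [ 0.007 -0.023 -1.   ] q [ 0.45  0.88 -0.17  1.77  0.32  0.5   0.2 ] open mm 53.0 F [ 0.4 -1.  -0.5]
delta cm [-12.82 -11.5   -0.7 ] turn 7.3 (alt -172.7 ) rows: 5.0
```

View pics/w10.png

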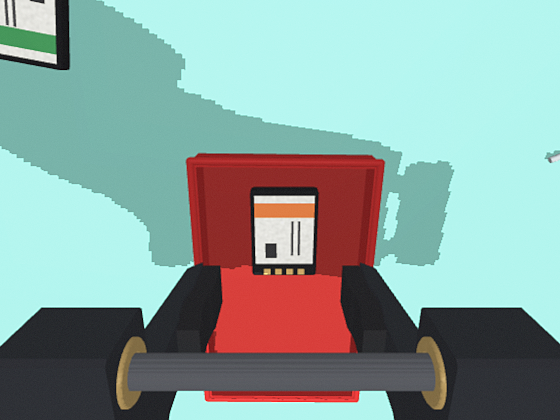

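Emit:
send_rows(series=[{"delta_pos": [-1.6, -1.4, 0], "turn": -7, "jaw": 0.2}, {"delta_pos": [-3.2, -2.9, 0], "turn": -14, "jaw": 0.2}, {"delta_pos": [-4.8, -4.3, 0], "turn": -21, "jaw": 0.2}, {"delta_pos": [-6.4, -5.7, 0], "turn": -28, "jaw": 0.2}, {"delta_pos": [-8, -7.1, 0], "turn": -35, "jaw": 0.2}, {"delta_pos": [-9.2, -8.3, 0], "turn": -42, "jaw": 0.2}, {"delta_pos": [-10.2, -9.2, 0], "turn": -49, "jaw": 0.2}, {"delta_pos": [-10.7, -9.6, 0], "turn": -56, "jaw": 0.2}])

```text
clock: 20.88
tool_pos: [0.4245, -0.1744, 0.084]
eef_rot: [0.846, 0.533, -0.002, 0.013]
contact_force: [0.8, 0.2, -0.1]
opening: 0.803
```

```bash
python3 go.py 405 -160 90 0.8
```

```text
t 20.88 tcp [ 424.5 -174.4   84. ] jawyaw 64.5 tilt z [ 0.01  -0.024 -1.   ] q [ 0.38  0.8  -0.17  2.2   0.81  0.19  0.59] open mm 70.6 F [ 0.8  0.2 -0.1]
delta cm [ 0.45 -2.37 -0.65] turn 63.7 (alt -116.3 ) rows: 9.0
```

Emit:
send_rows(series=[{"delta_pos": [0, 0, 0], "turn": -7, "jaw": 0.2}, {"delta_pos": [0, 0, 0], "turn": -14, "jaw": 0.2}, {"delta_pos": [0, 0, 0], "turn": -21, "jaw": 0.2}, {"delta_pos": [0, -0.4, 0], "turn": -28, "jaw": 0.2}, {"delta_pos": [0.1, -0.8, 0], "turn": -35, "jaw": 0.2}, {"delta_pos": [0.2, -1.2, 0], "turn": -42, "jaw": 0.2}, {"delta_pos": [0.3, -1.6, 0], "turn": -49, "jaw": 0.2}, {"delta_pos": [0.4, -2, 0], "turn": -56, "jaw": 0.2}])

```text
clock: 21.55
tool_pos: [0.4102, -0.1635, 0.0834]
eef_rot: [0.497, 0.868, -0.008, 0.012]
contact_force: [-0.0, -0.0, 0.7]
opening: 0.799
```

```bash
python3 go.py 402 -159.5 80 0.8
```

```text
t 21.55 tcp [ 410.2 -163.5   83.4] jawyaw 120.4 tilt z [ 0.012 -0.026 -1.   ] q [ 0.45  0.8  -0.32  2.25  1.2   0.27  1.15] open mm 70.3 F [-0.  -0.   0.7]
delta cm [ 0.77 -0.51  0.32] turn -60.4 (alt 119.6 ) rows: 9.0
```

Emit:
send_rows(series=[{"delta_pos": [0.1, -0.1, 0], "turn": -7, "jaw": 0.2}, {"delta_pos": [0.2, -0.2, 0], "turn": -14, "jaw": 0.2}, {"delta_pos": [0.3, -0.3, 0], "turn": -21, "jaw": 0.2}, {"delta_pos": [0.5, -0.4, 0], "turn": -28, "jaw": 0.2}, {"delta_pos": [0.7, -0.5, 0], "turn": -35, "jaw": 0.2}, {"delta_pos": [0.8, -0.5, 0], "turn": -42, "jaw": 0.2}, {"delta_pos": [0.8, -0.5, 0], "turn": -49, "jaw": 0.2}, {"delta_pos": [0.8, -0.5, 0], "turn": -56, "jaw": 0.2}])

```text
clock: 22.22
tool_pos: [0.402, -0.1592, 0.0833]
eef_rot: [0.031, 0.999, -0.013, 0.006]
contact_force: [-0.2, 0.1, 0.8]
opening: 0.798
```

```bash
python3 wr.py battery_small pics/w11.png; python3 go.py 401.5 -159.5 40 0.8
```

```text
battery_small 0.64 c [ 401.9 -159.6] size [52.2 35.7] jaw yaw 177.8
t 22.32 tcp [ 402.  -159.2   83.1] jawyaw 176.1 tilt z [ 0.012 -0.025 -1.   ] q [ 0.55  0.82 -0.47  2.27  1.34  0.37  1.96] open mm 70.5 F [-0.2  0.2  0.7]
delta cm [0.1  0.07 4.31] turn -4.7 (alt 175.3 ) rows: 2.0
```

View pics/w11.png

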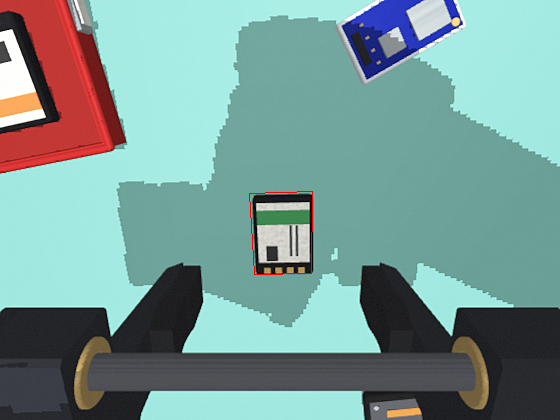

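Emit:
send_rows(series=[{"delta_pos": [0.1, 0, 1], "turn": -1.5, "jaw": 0.2}, {"delta_pos": [0.1, 0, 2], "turn": -3, "jaw": 0.2}, {"delta_pos": [0.1, 0, 3], "turn": -3, "jaw": 0.2}, {"delta_pos": [0.1, 0, 4], "turn": -3, "jaw": 0.2}, {"delta_pos": [0.1, 0, 5], "turn": -3, "jaw": 0.2}, {"delta_pos": [0.1, 0, 6], "turn": -3, "jaw": 0.2}, {"delta_pos": [0.1, 0, 6], "turn": -3, "jaw": 0.2}])

```text
clock: 22.9
tool_pos: [0.4009, -0.1604, 0.0215]
eef_rot: [0.01, 1.0, -0.012, 0.005]
contact_force: [0.4, 0.5, 0.1]
opening: 0.8
```

```bash
python3 go.py 401.5 -159.5 15 179.3
```

```text
t 22.9 tcp [ 400.9 -160.4   21.5] jawyaw 178.8 tilt z [ 0.01  -0.025 -1.   ] q [ 0.55  0.97 -0.48  2.28  1.72  0.42  1.66] open mm 70.4 F [0.4 0.5 0.1]
delta cm [-0.05  0.11  0.65] turn -0.5 (alt 179.5 ) rows: 1.0
```

Emit:
send_rows(series=[{"delta_pos": [0, 0.1, 0.4], "turn": 0, "jaw": 0.2}, {"delta_pos": [0, 0.1, 0.6], "turn": 0, "jaw": 0.4}, {"delta_pos": [0, 0.1, 0.6], "turn": 0, "jaw": 0.6}, {"delta_pos": [0, 0.1, 0.6], "turn": 0, "jaw": 0.8}, {"delta_pos": [0, 0.1, 0.6], "turn": 0, "jaw": 0.8}, {"delta_pos": [0, 0.1, 0.6], "turn": 0, "jaw": 0.8}, {"delta_pos": [0, 0.1, 0.6], "turn": 0, "jaw": 0.8}], force=25)

```text
clock: 23.48
tool_pos: [0.4013, -0.1593, 0.0167]
eef_rot: [0.008, 1.0, -0.012, 0.006]
contact_force: [-0.1, -0.6, 2.8]
opening: 0.406
```

```bash
python3 go.py 556 -336 90 7.4
```

```text
t 23.48 tcp [ 401.3 -159.3   16.7] jawyaw 179.1 tilt z [ 0.011 -0.025 -1.   ] q [ 0.55  0.98 -0.49  2.28  1.75  0.43  1.64] open mm 35.7 F [-0.1 -0.6  2.8]
delta cm [-15.84 -17.58  -6.72] turn -8.3 (alt 171.7 ) rows: 8.0
```

Emit:
send_rows(series=[{"delta_pos": [0, 0, -1.2], "turn": 0, "jaw": 0.8}, {"delta_pos": [0, 0, -3], "turn": 0, "jaw": 0.8}, {"delta_pos": [-0.5, -0.5, -5], "turn": 2, "jaw": 0.8}, {"delta_pos": [-1.5, -1.5, -6.5], "turn": 7, "jaw": 0.8}, {"delta_pos": [-2.5, -2.5, -7], "turn": 13, "jaw": 0.8}, {"delta_pos": [-3.5, -3.5, -7], "turn": 20, "jaw": 0.8}, {"delta_pos": [-4.5, -4.5, -7], "turn": 27, "jaw": 0.8}, {"delta_pos": [-5.5, -5.5, -7], "turn": 34, "jaw": 0.8}])

```text
clock: 24.15
tool_pos: [0.4548, -0.214, 0.0888]
eef_rot: [0.303, 0.953, -0.01, 0.009]
contact_force: [-0.4, -0.5, 0.1]
opening: 0.403
```

```bash
python3 go.py 556 -336 90 7.4
```

```text
t 24.15 tcp [ 454.8 -214.    88.8] jawyaw 144.7 tilt z [ 0.011 -0.025 -1.   ] q [ 0.6   0.83 -0.43  2.06  0.91  0.43  1.96] open mm 35.4 F [-0.4 -0.5  0.1]
delta cm [-15.31  -4.11   0.28] turn -42.7 (alt 137.3 ) rows: 7.0
```

Emit:
send_rows(series=[{"delta_pos": [-0.8, -0.2, 0], "turn": 7, "jaw": 0.8}, {"delta_pos": [-1.6, -0.4, 0], "turn": 14, "jaw": 0.8}, {"delta_pos": [-2.4, -0.6, 0], "turn": 21, "jaw": 0.8}, {"delta_pos": [-3.2, -0.9, 0], "turn": 28, "jaw": 0.8}, {"delta_pos": [-4, -1.1, 0], "turn": 35, "jaw": 0.8}, {"delta_pos": [-5, -1.3, 0], "turn": 42, "jaw": 0.8}, {"delta_pos": [-6, -1.6, 0], "turn": 49, "jaw": 0.8}, {"delta_pos": [-7, -1.9, 0], "turn": 56, "jaw": 0.8}])

```text
clock: 24.82
tool_pos: [0.5009, -0.2691, 0.0902]
eef_rot: [0.715, 0.699, -0.005, 0.012]
contact_force: [-1.0, 0.2, -0.0]
opening: 0.402
```

```bash
python3 go.py 556 -336 90 7.4
```

```text
t 24.82 tcp [ 500.9 -269.1   90.2] jawyaw 88.7 tilt z [ 0.01  -0.024 -1.   ] q [ 0.57  0.86 -0.29  1.87  0.53  0.47  1.45] open mm 35.4 F [-1.   0.2 -0. ]
delta cm [-6.56  5.65  0.23] turn 81.3 (alt -98.7 ) rows: 12.0
```

Emit:
send_rows(series=[{"delta_pos": [-0.7, 0.6, 0], "turn": 7, "jaw": 0.8}, {"delta_pos": [-1.4, 1.2, 0], "turn": 14, "jaw": 0.8}, {"delta_pos": [-2.1, 1.8, 0], "turn": 21, "jaw": 0.8}, {"delta_pos": [-2.9, 2.5, 0], "turn": 28, "jaw": 0.8}, {"delta_pos": [-3.7, 3.2, 0], "turn": 35, "jaw": 0.8}, {"delta_pos": [-4.5, 3.9, 0], "turn": 42, "jaw": 0.8}, {"delta_pos": [-5.3, 4.6, 0], "turn": 49, "jaw": 0.8}, {"delta_pos": [-6, 5.2, 0], "turn": 56, "jaw": 0.8}])

```text
clock: 25.48
tool_pos: [0.552, -0.3301, 0.0921]
eef_rot: [0.959, 0.282, 0.001, 0.013]
contact_force: [-0.4, 0.6, -0.0]
opening: 0.403
```

```bash
python3 go.py 556 -336 80 7.4
```

```text
t 25.48 tcp [ 552.  -330.1   92.1] jawyaw 32.7 tilt z [ 0.01  -0.024 -1.   ] q [ 0.51  0.91 -0.09  1.64  0.16  0.58  0.89] open mm 35.5 F [-0.4  0.6 -0. ]
delta cm [0.02 0.68 1.23] turn 25.3 (alt -154.7 ) rows: 4.0
```

Emit:
send_rows(series=[{"delta_pos": [0, 0.2, 0.2], "turn": 7, "jaw": 0.8}, {"delta_pos": [0, 0.4, 0.4], "turn": 14, "jaw": 0.8}, {"delta_pos": [0, 0.6, 0.8], "turn": 21, "jaw": 0.8}, {"delta_pos": [0, 0.7, 1.2], "turn": 25.3, "jaw": 0.8}, {"delta_pos": [0, 0.7, 1.2], "turn": 25.3, "jaw": 0.8}, {"delta_pos": [0, 0.7, 1.2], "turn": 25.3, "jaw": 0.8}])

```text
clock: 25.98
tool_pos: [0.5555, -0.3356, 0.0801]
eef_rot: [0.998, 0.069, 0.004, 0.012]
contact_force: [-0.2, 0.1, -0.6]
opening: 0.403
```

```bash
python3 go.py 556 -336 19.8 7.4;  python3 - <<'E'
from h import *
cv2.imwrite("pics/w12.png",vision.snapshot("wrist"))
E
```

```text
t 25.98 tcp [ 555.5 -335.6   80.1] jawyaw 7.9 tilt z [ 0.009 -0.024 -1.   ] q [0.45 0.93 0.02 1.63 0.   0.56 0.6 ] open mm 35.4 F [-0.2  0.1 -0.6]
delta cm [ 0.01 -0.1   6.03] turn 0.5 (alt -179.5 ) rows: 2.0
```

View pics/w12.png

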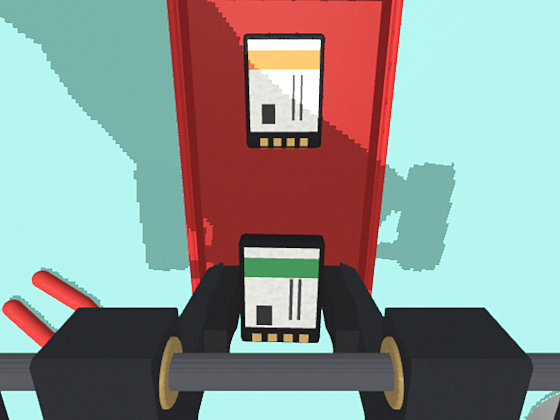

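Battery (cols 240–324) is held clear of the large one and between the walls. Lowering.

Emit:
send_rows(series=[{"delta_pos": [0, -0.1, 1.2], "turn": 0, "jaw": 0.8}, {"delta_pos": [0, -0.1, 2.5], "turn": 0, "jaw": 0.8}, {"delta_pos": [0, -0.1, 3.8], "turn": 0, "jaw": 0.8}, {"delta_pos": [0, -0.1, 4.8], "turn": 0, "jaw": 0.8}, {"delta_pos": [0, -0.1, 5.5], "turn": 0, "jaw": 0.8}, {"delta_pos": [0, -0.1, 6], "turn": 0, "jaw": 0.8}, {"delta_pos": [0, -0.1, 6], "turn": 0, "jaw": 0.8}, {"delta_pos": [0, -0.1, 6], "turn": 0, "jaw": 0.8}])

```text
clock: 26.7
tool_pos: [0.5564, -0.3366, 0.02]
eef_rot: [0.998, 0.068, 0.004, 0.013]
contact_force: [-0.8, -0.3, -0.7]
opening: 0.405
```

```bash
python3 go.py 556 -336 19.5 7.4
```

```text
t 26.7 tcp [ 556.4 -336.6   20. ] jawyaw 7.8 tilt z [ 0.01  -0.025 -1.   ] q [0.46 1.02 0.02 1.63 0.   0.46 0.6 ] open mm 35.6 F [-0.8 -0.3 -0.7]
delta cm [-0.03 -0.07  0.05] turn 0.4 (alt -179.6 ) rows: 1.0
```

Emit:
send_rows(series=[{"delta_pos": [0, 0, 0.05], "turn": 0, "jaw": 0.8}, {"delta_pos": [0, 0, 0.05], "turn": 0, "jaw": 0.48}, {"delta_pos": [0, 0, 0.05], "turn": 0, "jaw": 0.48}, {"delta_pos": [0, 0, 0.05], "turn": 0, "jaw": 0.48}, {"delta_pos": [0, 0, -1.2], "turn": 0, "jaw": 0.48}, {"delta_pos": [0, 0, -3.5], "turn": 0, "jaw": 0.48}, {"delta_pos": [0, 0, -6], "turn": 0, "jaw": 0.3}, {"delta_pos": [0, 0, -7], "turn": 0, "jaw": 0.3}])

```text
clock: 27.37
tool_pos: [0.5573, -0.3358, 0.0942]
eef_rot: [0.998, 0.068, 0.007, 0.014]
contact_force: [-0.1, -1.1, 0.6]
opening: 0.65
```

```bash
python3 go.py 350 -275 90 116;  python3 - <<'E'
from h import *
cv2.imwrite("pics/w13.png",vision.snapshot("wrist"))
E
```

```text
t 27.37 tcp [ 557.3 -335.8   94.2] jawyaw 7.8 tilt z [ 0.015 -0.027 -1.   ] q [0.45 0.91 0.02 1.63 0.   0.58 0.6 ] open mm 57.2 F [-0.1 -1.1  0.6]
delta cm [-19.72  -8.83  -0.05] turn 71.8 (alt -108.2 ) rows: 11.0
```

View pics/w13.png

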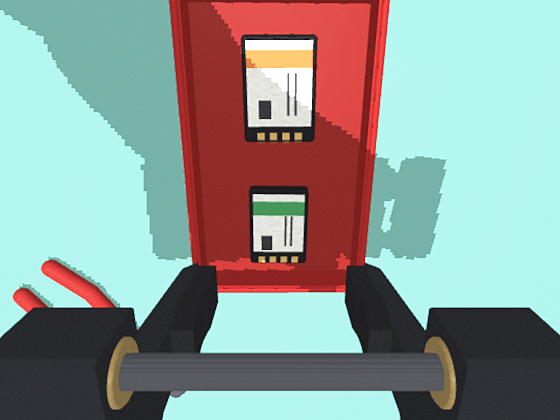

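```bash
python3 go.py 390 -290 92 116
```

```text
t 27.42 tcp [ 557.9 -336.1   95. ] jawyaw 7.8 tilt z [ 0.017 -0.028 -0.999] q [0.45 0.91 0.02 1.63 0.   0.58 0.6 ] open mm 60.4 F [-0.1  0.5  1.3]
delta cm [-16.01  -6.84  -0.1 ] turn 71.8 (alt -108.2 ) rows: 11.0
```

Emit:
send_rows(series=[{"delta_pos": [-2, -0.8, 0], "turn": -7, "jaw": 0.25}, {"delta_pos": [-4, -1.6, 0], "turn": -14, "jaw": 0.25}, {"delta_pos": [-6, -2.4, 0], "turn": -21, "jaw": 0.25}, {"delta_pos": [-8, -3.2, 0], "turn": -28, "jaw": 0.25}, {"delta_pos": [-10, -4.2, 0], "turn": -35, "jaw": 0.25}, {"delta_pos": [-12, -5.2, 0], "turn": -42, "jaw": 0.25}, {"delta_pos": [-14, -6, 0], "turn": -49, "jaw": 0.25}, {"delta_pos": [-15.5, -6.8, 0], "turn": -56, "jaw": 0.25}])

```text
clock: 28.08
tool_pos: [0.3906, -0.288, 0.0873]
eef_rot: [0.848, 0.53, -0.003, 0.012]
contact_force: [-0.9, -1.4, 0.0]
opening: 0.75
```

```bash
python3 go.py 360 -280 90 116
```

```text
t 28.08 tcp [ 390.6 -288.    87.3] jawyaw 64.0 tilt z [ 0.009 -0.023 -1.   ] q [ 0.6   0.8  -0.12  2.13  0.46  0.22  1.19] open mm 66.0 F [-0.9 -1.4  0. ]
delta cm [-0.63 -3.09 -0.31] turn -52.0 (alt 128.0 ) rows: 8.0
```

Emit:
send_rows(series=[{"delta_pos": [0, -0.2, 0], "turn": -7, "jaw": 0.25}, {"delta_pos": [-0.1, -0.5, 0], "turn": -14, "jaw": 0.25}, {"delta_pos": [-0.2, -0.8, 0], "turn": -21, "jaw": 0.25}, {"delta_pos": [-0.3, -1.2, 0], "turn": -28, "jaw": 0.25}, {"delta_pos": [-0.4, -1.6, 0], "turn": -35, "jaw": 0.25}, {"delta_pos": [-0.5, -2.1, 0], "turn": -42, "jaw": 0.25}, {"delta_pos": [-0.6, -2.6, 0], "turn": -49, "jaw": 0.25}, {"delta_pos": [-0.6, -3, 0], "turn": -52, "jaw": 0.25}])

```text
clock: 28.75
tool_pos: [0.3627, -0.2805, 0.0868]
eef_rot: [0.53, 0.848, -0.008, 0.011]
contact_force: [-0.2, -0.9, 0.4]
opening: 0.753
```

```bash
python3 go.py 336 -271.5 85 116
```

```text
t 28.75 tcp [ 362.7 -280.5   86.8] jawyaw 116.0 tilt z [ 0.01  -0.024 -1.   ] q [ 0.68  0.79 -0.21  2.2   0.89  0.22  1.67] open mm 66.3 F [-0.2 -0.9  0.4]
delta cm [ 1.98 -2.    0.13] turn 0.0 (alt -180.0 ) rows: 1.0
```

Emit:
send_rows(series=[{"delta_pos": [0.4, -0.4, 0], "turn": 0, "jaw": 0.25}, {"delta_pos": [0.8, -0.8, 0], "turn": 0, "jaw": 0.25}, {"delta_pos": [1.2, -1.2, 0], "turn": 0, "jaw": 0.25}, {"delta_pos": [1.6, -1.6, 0.2], "turn": 0, "jaw": 0.25}, {"delta_pos": [2, -2, 0.4], "turn": 0, "jaw": 0.25}, {"delta_pos": [2, -2, 0.8], "turn": 0, "jaw": 0.25}, {"delta_pos": [2, -2, 0.8], "turn": 0, "jaw": 0.25}, {"delta_pos": [2, -2, 0.8], "turn": 0, "jaw": 0.25}])

```text
clock: 29.42
tool_pos: [0.3366, -0.2712, 0.0785]
eef_rot: [0.532, 0.847, -0.008, 0.011]
contact_force: [0.3, -0.9, -0.3]
opening: 0.753
```

```bash
python3 wr.py board_large pics/w14.png; python3 go.py 334.5 -271.3 40 116
```

```text
board_large 0.84 c [ 331.9 -270.8] size [58.3 34.3] jaw yaw 115.4
t 29.52 tcp [ 336.9 -271.4   78.6] jawyaw 115.7 tilt z [ 0.011 -0.025 -1.   ] q [ 0.59  0.8  -0.05  2.29  1.01  0.06  1.57] open mm 65.5 F [-0.3  0.4 -0.1]
delta cm [ 0.22 -0.21  3.86] turn -0.3 (alt 179.7 ) rows: 2.0
```

View pics/w14.png

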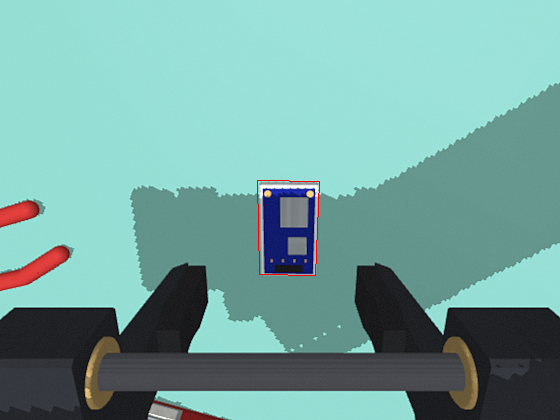

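Emit:
send_rows(series=[{"delta_pos": [0.1, -0.1, 0.3], "turn": 0, "jaw": 0.25}, {"delta_pos": [0.2, -0.2, 0.6], "turn": 0, "jaw": 0.25}, {"delta_pos": [0.2, -0.3, 1], "turn": 0, "jaw": 0.25}, {"delta_pos": [0.2, -0.3, 1.4], "turn": 0, "jaw": 0.25}, {"delta_pos": [0.2, -0.3, 1.8], "turn": 0, "jaw": 0.25}, {"delta_pos": [0.2, -0.3, 2.2], "turn": 0, "jaw": 0.25}, {"delta_pos": [0.2, -0.3, 2.6], "turn": 0, "jaw": 0.25}, {"delta_pos": [0.2, -0.3, 3], "turn": 0, "jaw": 0.25}])

```text
clock: 30.18
tool_pos: [0.3337, -0.2719, 0.0485]
eef_rot: [0.532, 0.847, -0.007, 0.011]
contact_force: [-0.1, 0.6, -0.8]
opening: 0.751
```

```bash
python3 go.py 333 -271 15 116
```

```text
t 30.18 tcp [ 333.7 -271.9   48.5] jawyaw 115.7 tilt z [ 0.011 -0.025 -1.   ] q [ 0.72  0.88 -0.26  2.29  1.74  0.21  0.84] open mm 66.1 F [-0.1  0.6 -0.8]
delta cm [ 0.21 -0.02  3.34] turn -0.3 (alt 179.7 ) rows: 1.0
```

Emit:
send_rows(series=[{"delta_pos": [0.1, 0, 0.8], "turn": 0, "jaw": 0.25}, {"delta_pos": [0.2, 0, 1.6], "turn": 0, "jaw": 0.25}, {"delta_pos": [0.2, 0, 2.4], "turn": 0, "jaw": 0.25}, {"delta_pos": [0.2, 0, 3], "turn": 0, "jaw": 0.25}, {"delta_pos": [0.2, 0, 3.3], "turn": 0, "jaw": 0.25}, {"delta_pos": [0.2, 0, 3.3], "turn": 0, "jaw": 0.25}, {"delta_pos": [0.2, 0, 3.3], "turn": 0, "jaw": 0.25}])

```text
clock: 30.77
tool_pos: [0.333, -0.2706, 0.0155]
eef_rot: [0.532, 0.847, -0.008, 0.011]
contact_force: [0.3, -0.0, -0.5]
opening: 0.75
```

```bash
python3 go.py 333 -271 14.5 116
```

```text
t 30.77 tcp [ 333.  -270.6   15.5] jawyaw 115.8 tilt z [ 0.01  -0.024 -1.   ] q [ 0.8   0.97 -0.38  2.29  1.88  0.34  0.7 ] open mm 66.0 F [ 0.3 -0.  -0.5]
delta cm [-0.03 -0.01  0.1 ] turn -0.2 (alt 179.8 ) rows: 1.0
```

Emit:
send_rows(series=[{"delta_pos": [0, 0, 0.05], "turn": 0, "jaw": 0.5}, {"delta_pos": [0, 0, 0.05], "turn": 0, "jaw": 0.7}, {"delta_pos": [0, 0, 0.05], "turn": 0, "jaw": 0.8}, {"delta_pos": [0, 0, 0.05], "turn": 0, "jaw": 0.8}, {"delta_pos": [0, 0, 0.05], "turn": 0, "jaw": 0.8}, {"delta_pos": [0, 0, 0.05], "turn": 0, "jaw": 0.8}], force=25)

```text
clock: 31.27
tool_pos: [0.333, -0.2707, 0.0151]
eef_rot: [0.532, 0.847, -0.008, 0.011]
contact_force: [0.4, 0.4, 1.2]
opening: 0.384
```

```bash
python3 -c "
import numpy as np
a=np.radians(89.2);print(np.array([568.3,275.3])-40*np.array([np.cos(a),np.sin(a)]))"; python3 go.py 567.7 235.3 100 179.2
```

```text
[567.74151279 235.30389904]
t 31.27 tcp [ 333.  -270.7   15.1] jawyaw 115.8 tilt z [ 0.011 -0.025 -1.   ] q [ 0.8   0.97 -0.38  2.29  1.89  0.34  0.7 ] open mm 33.8 F [0.4 0.4 1.2]
delta cm [35.13 43.12 -9.49] turn -63.4 (alt 116.6 ) rows: 17.0
```

```bash
python3 go.py 470 -170 100 134
```

```text
t 31.27 tcp [ 333.  -270.7   15.1] jawyaw 115.8 tilt z [ 0.011 -0.025 -1.   ] q [ 0.8   0.97 -0.38  2.29  1.89  0.34  0.7 ] open mm 33.8 F [0.4 0.4 1.2]
delta cm [ 2.88 16.7  -8.59] turn -18.2 (alt 161.8 ) rows: 6.0
```

Emit:
send_rows(series=[{"delta_pos": [0, 0, -1.2], "turn": 0, "jaw": 0.8}, {"delta_pos": [0, 0, -3], "turn": 0, "jaw": 0.8}, {"delta_pos": [0, 0.5, -5], "turn": -1, "jaw": 0.8}, {"delta_pos": [0.4, 2, -7], "turn": -3, "jaw": 0.8}, {"delta_pos": [0.9, 4.5, -8.5], "turn": -6, "jaw": 0.8}, {"delta_pos": [1.5, 7, -9.3], "turn": -9, "jaw": 0.8}, {"delta_pos": [2, 9.5, -9.3], "turn": -12, "jaw": 0.8}, {"delta_pos": [2.5, 12, -9.3], "turn": -14, "jaw": 0.8}])

```text
clock: 31.93
tool_pos: [0.432, -0.1916, 0.1088]
eef_rot: [0.423, 0.906, -0.007, 0.012]
contact_force: [1.0, -0.2, -1.5]
opening: 0.378
```

```bash
python3 go.py 560 20 100 160
```

```text
t 31.93 tcp [ 432.  -191.6  108.8] jawyaw 130.0 tilt z [ 0.015 -0.023 -1.   ] q [ 0.61  0.79 -0.49  2.14  0.98  0.44  1.59] open mm 33.3 F [ 1.  -0.2 -1.5]
delta cm [ 8.02 23.4   0.58] turn -30.0 (alt 150.0 ) rows: 8.0
```

Emit:
send_rows(series=[{"delta_pos": [1, 2.8, 0], "turn": -4, "jaw": 0.8}, {"delta_pos": [2, 5.8, 0], "turn": -8, "jaw": 0.8}, {"delta_pos": [3, 8.8, 0], "turn": -12, "jaw": 0.8}, {"delta_pos": [4, 11.7, 0], "turn": -16, "jaw": 0.8}, {"delta_pos": [5, 14.6, 0], "turn": -20, "jaw": 0.8}, {"delta_pos": [6, 17.5, 0], "turn": -24, "jaw": 0.8}, {"delta_pos": [7, 20.5, 0], "turn": -27, "jaw": 0.8}, {"delta_pos": [8, 23.4, 0], "turn": -30, "jaw": 0.8}])

```text
clock: 32.6
tool_pos: [0.5582, 0.0186, 0.1031]
eef_rot: [0.174, 0.985, -0.011, 0.007]
contact_force: [1.0, -0.8, -0.3]
opening: 0.381
```

```bash
python3 go.py 567.7 235.3 100 179.2
```

```text
t 32.6 tcp [558.2  18.6 103.1] jawyaw 159.9 tilt z [ 0.01  -0.025 -1.   ] q [ 0.26  0.9  -0.68  1.88  0.92  0.71  1.81] open mm 33.5 F [ 1.  -0.8 -0.3]
delta cm [ 6.55 20.68 -0.22] turn -19.3 (alt 160.7 ) rows: 7.0
```

Emit:
send_rows(series=[{"delta_pos": [0.9, 2.8, 0], "turn": -3, "jaw": 0.8}, {"delta_pos": [1.8, 5.7, 0], "turn": -6, "jaw": 0.8}, {"delta_pos": [2.8, 8.8, 0], "turn": -9, "jaw": 0.8}, {"delta_pos": [3.8, 12, 0], "turn": -12, "jaw": 0.8}, {"delta_pos": [4.8, 15, 0], "turn": -15, "jaw": 0.8}, {"delta_pos": [5.7, 18, 0.4], "turn": -18, "jaw": 0.8}, {"delta_pos": [6.5, 20.7, 1], "turn": -19.3, "jaw": 0.8}, {"delta_pos": [6.5, 20.7, 2], "turn": -19.3, "jaw": 0.8}])

```text
clock: 33.27
tool_pos: [0.5678, 0.2426, 0.0792]
eef_rot: [0.004, 1.0, -0.007, 0.006]
contact_force: [-0.4, 1.1, -0.5]
opening: 0.38
```

Emit:
send_rows(series=[{"delta_pos": [0, 0, 0], "turn": 0, "jaw": 0.8}, {"delta_pos": [0, 0, 0], "turn": 0, "jaw": 0.8}])

```text
clock: 33.43
tool_pos: [0.5682, 0.2318, 0.0771]
eef_rot: [0.008, 1.0, -0.014, 0.004]
contact_force: [-0.3, 0.1, -1.2]
opening: 0.381
```

```bash
python3 go.py 567.7 235.3 18.5 179.2;  python3 - <<'E'
from h import *
cv2.imwrite("pics/w15.png",vision.snapshot("wrist"))
E
```

```text
t 33.43 tcp [568.2 231.8  77.1] jawyaw 179.0 tilt z [ 0.009 -0.027 -1.   ] q [-0.08  1.01 -0.74  1.7   0.94  0.84  1.85] open mm 33.6 F [-0.3  0.1 -1.2]
delta cm [0.11 0.5  5.85] turn -0.2 (alt 179.8 ) rows: 2.0
```

View pics/w15.png

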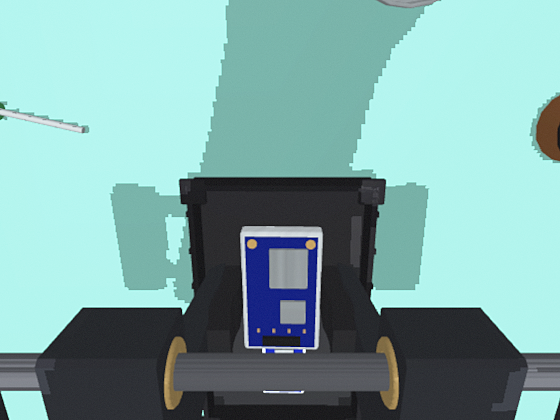

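The board (cols 240–323) sits between the walls, with the other board further back (row ~370). Lowering.

Emit:
send_rows(series=[{"delta_pos": [0.1, 0.4, 1.2], "turn": 0, "jaw": 0.8}, {"delta_pos": [0.1, 0.4, 2.5], "turn": 0, "jaw": 0.8}, {"delta_pos": [0.1, 0.4, 3.7], "turn": 0, "jaw": 0.8}, {"delta_pos": [0.1, 0.4, 4.6], "turn": 0, "jaw": 0.8}, {"delta_pos": [0.1, 0.4, 5.3], "turn": 0, "jaw": 0.8}, {"delta_pos": [0.1, 0.4, 5.8], "turn": 0, "jaw": 0.8}, {"delta_pos": [0.1, 0.4, 5.8], "turn": 0, "jaw": 0.8}, {"delta_pos": [0.1, 0.4, 5.8], "turn": 0, "jaw": 0.8}])

```text
clock: 34.15
tool_pos: [0.5685, 0.2363, 0.0199]
eef_rot: [0.008, 1.0, -0.012, 0.005]
contact_force: [-0.5, -0.1, -0.7]
opening: 0.38
```

```bash
python3 go.py 567.7 235.3 18 179.2
```

```text
t 34.15 tcp [568.5 236.3  19.9] jawyaw 179.1 tilt z [ 0.01  -0.024 -1.   ] q [-0.12  1.09 -0.69  1.7   1.02  0.76  1.78] open mm 33.5 F [-0.5 -0.1 -0.7]
delta cm [ 0.08 -0.1   0.19] turn -0.1 (alt 179.9 ) rows: 1.0
```

Emit:
send_rows(series=[{"delta_pos": [0, 0, 0.15], "turn": 0, "jaw": 0.8}, {"delta_pos": [0, 0, 0.15], "turn": 0, "jaw": 0.8}, {"delta_pos": [0, 0, 0.15], "turn": 0, "jaw": 0.5}, {"delta_pos": [0, 0, 0.15], "turn": 0, "jaw": 0.5}, {"delta_pos": [0, 0, 0.15], "turn": 0, "jaw": 0.5}, {"delta_pos": [0, 0, -1.2], "turn": 0, "jaw": 0.5}, {"delta_pos": [0, 0, -3.5], "turn": 0, "jaw": 0.5}, {"delta_pos": [0, 0, -6.5], "turn": 0, "jaw": 0.4}])

```text
clock: 34.82
tool_pos: [0.5667, 0.237, 0.0849]
eef_rot: [0.008, 1.0, -0.013, 0.004]
contact_force: [0.2, 0.7, -0.4]
opening: 0.55
```

Emit:
send_rows(series=[{"delta_pos": [0, 0, -3], "turn": 0, "jaw": 0.3}, {"delta_pos": [0, 0, -6], "turn": 0, "jaw": 0.3}, {"delta_pos": [0, 0, -9], "turn": 0, "jaw": 0.3}, {"delta_pos": [3, 0, -12], "turn": 0, "jaw": 0.3}, {"delta_pos": [6, 0, -13], "turn": 0, "jaw": 0.3}, {"delta_pos": [9, 0, -13], "turn": 0, "jaw": 0.3}, {"delta_pos": [12, 0, -13], "turn": 0, "jaw": 0.3}, {"delta_pos": [14, 0, -13], "turn": 0, "jaw": 0.3}])

```text
clock: 35.48
tool_pos: [0.4236, 0.2431, 0.2149]
eef_rot: [0.007, 1.0, -0.012, 0.006]
contact_force: [-0.1, 0.9, 0.0]
opening: 0.701
```

Emit:
send_rows(series=[{"delta_pos": [0, 0, 0], "turn": 0, "jaw": 0.3}, {"delta_pos": [0, 0, 0], "turn": 0, "jaw": 0.3}, {"delta_pos": [0, 0, 0], "turn": 0, "jaw": 0.3}, {"delta_pos": [0, 0, 0], "turn": 0, "jaw": 0.3}])

```text
clock: 35.82
tool_pos: [0.4278, 0.2432, 0.2136]
eef_rot: [0.009, 1.0, -0.012, 0.006]
contact_force: [0.8, 0.8, 0.4]
opening: 0.697
```

```bash
python3 go.py
python3 - <<'E'
from h import *
cv2.imwrite("pics/s2.png",vision.snapshot("scene"))
cv2.imwrite("pics/t2.png",vision.snapshot("top"))
cv2.imwrite("pics/w16.png",vision.snapshot("wrist"))
E
```

```text
t 35.82 tcp [427.8 243.2 213.6] jawyaw 179.0 tilt z [ 0.011 -0.024 -1.   ] q [-0.1   0.7  -0.88  1.98  0.77  0.84  1.71] open mm 61.4 F [0.8 0.8 0.4]
```

View pics/t2.png

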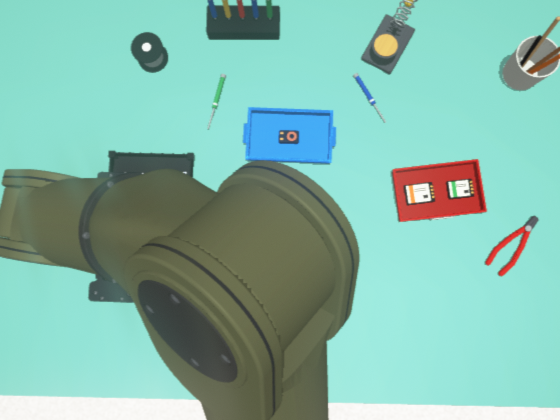

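View pics/w16.png

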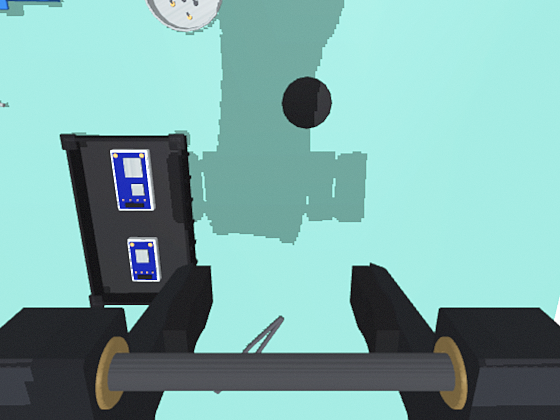

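View pics/s2.png

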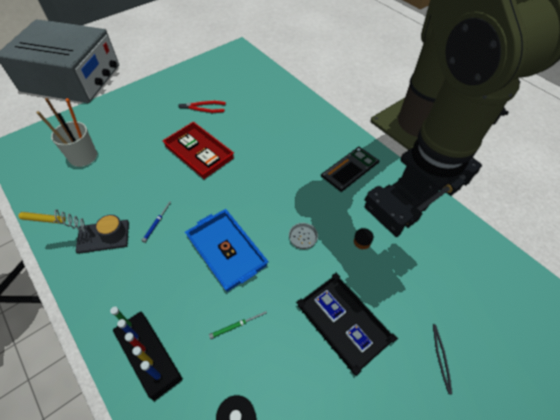

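All five parts lie flat in their trays: the batteries at (418,193) and (460,188) and the speaker at (288,136) in the top view, and both boards in the black tray in the wrist view. The dish (303,236) and jar (363,238) in the scene view haven't moved.

```bash
python3 -c "
from h import *
print(order.finish_job())"
```

```text
the job is handed in; nothing more can be done
None
```

The job is handed in at about 36 s of the 112 s allowed. Both batteries are in the red tray, both boards in the black tray and the speaker in the blue tray.

- **Last checks:** The final top, wrist and scene pictures show all five parts flat, right way up, apart from each other and clear of the walls. The dish and jar appear where they started. The gripper is open, about 21 cm up, and touching nothing. I judged the final positions by eye and from the tool poses at release; I did not measure the parts again in the tray frames.
- **First attempt on the small board:** My first descent stalled because joints 5 and 6 hit their range limits. I backed off, turned the gripper half round and picked the board up from there.
- **Leftover tilt:** The tool kept a tilt of about 0.01–0.03 rad from joint-limit and speed clipping. Because of this, and release heights about 1–2 mm above nominal, parts may have settled by that much when let go.

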